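# Fit the kiln controller's card and lever it home

## Task

Take the broad circuit card out of the wooden stand, slide it down between the two upright guides of the kiln controller's card rack until it rests on the connector, then swing both ejector levers of the rack inward as far as they go, so that they press the card fully home and hold it there. Leave the narrow card standing in its slot, and do not knock over or shove aside the terracotta cup and the jar standing behind them.

Things in the scene. Friction and masses are not known exactly. Their poses are not given: they have to be found in the camera images.
- broad_card: Card to fit: green board 110 wide (y) x 90 high (z) x 5 mm thick (x), with a grey grip bar on the middle of its top: 50 long (y), 12 thick (x), 89 to 117 mm above the origin. Parts on both faces, to 16 mm from mid-plane, 47 to 73 mm up. Origin: middle of the lower edge. About 0.14 kg. Starts upright in either slot of the stand. May go in either face forward.
- narrow_card: The other circuit card, to be left alone: same height, thickness, colour and grip bar, but only 78 mm wide. Origin as for the broad card. Stands in the other slot.
- card_stand: Wooden block, fixed, 112 (x) x 130 (y) x 46 mm high, with two slots 7 mm wide along its y, at x = -36 and +36 mm, slot floors 10 mm above the table. Origin: middle of its underside. It may stand left or right of the rack.
- card_rack: Card rack, fixed: base 100 (x) x 176 (y) x 20 mm high, two upright guide channels facing each other at y = +57 and -57 mm, 8 mm wide (x), flared to about 17 mm at their mouths 106 mm up (card has 1.5 to 2 mm play). Origin: middle of its underside. The card's lower edge meets a sprung connector 34 mm up and rests there; fully home it is 26 mm up, pushed upward by 8 N and held by the levers only.
- lever_left (a joint): Black ejector lever at the +y guide, rad: 0 = open (outward; starts 0 to 0.1), 1.33 = shut against its stop. Swings in the card's plane. Handle 14 wide (x), 10 thick, ends 58 mm from the hinge, leans 0.81 rad outward from upright at 0, 0.52 inward at 1.33. Its 28 mm nose pushes the card's top corner down in the last 0.35 rad. Stiff: stays where left, takes 5 to 8 N near the tip.
- lever_right (a joint): The same at the rack's -y guide, mirror image: 0 = open, 1.33 = shut.
- lever_left_hinge (a point): Hinge of the left lever: at y = +71 mm, 121 mm up in the rack's frame. Axes as the rack.
- lever_right_hinge (a point): Hinge of the right lever: at y = -71 mm, 121 mm up in the rack's frame. Axes as the rack.
- lever_left_tip (a point): Free end of the left lever's handle, on its mid-line.
- lever_right_tip (a point): Free end of the right lever's handle, on its mid-line.
- terra_cup: Terracotta cup, 66 mm across, 63 mm high, standing on the table behind the work; origin under its middle. Bystander.
- slip_jar: Jar with a blue lid, 66 mm across, 88 mm high, standing on the table behind the work; origin under its middle. Bystander.
There are look-alikes about, which are no part of the job. What is shaped like the broad_card but purple is not meant.

How it is judged:
On the way:
1. the broad card has been slid down the guides onto the connector (horizontal distance between broad_card and card_rack below 0.005 m and angle between the y axis of broad_card and the y axis of card_rack, either way round below 0.08 rad and angle between broad_card's own z axis and vertical below 0.08 rad and z of broad_card in the frame of card_rack below 0.037 m), for 0.2 s.
At the end, for the whole second after the job is handed in: Broad card in the guides (5 mm, 0.08 rad), its lower edge under 29.5 mm above the table (home is 26), at rest, both levers past 1.21 of 1.33 rad; narrow card within 12 mm of its start, tilted under 0.12 rad (horizontal distance between broad_card and card_rack below 0.005 m and angle between the y axis of broad_card and the y axis of card_rack, either way round below 0.08 rad and angle between broad_card's own z axis and vertical below 0.08 rad and z of broad_card in the frame of card_rack below 0.0295 m and value of joint each of lever_left, lever_right above 1.21 rad and linear speed of broad_card below 0.01 m/s and distance of narrow_card from where it was at the start of the episode below 0.012 m and angle between narrow_card's own z axis and vertical below 0.12 rad); the robot touches nothing.
It fails at once if the cup or the jar is shoved more than 25 mm or tipped over (distance of any of terra_cup, slip_jar from where it was at the start of the episode above 0.025 m or angle between any of terra_cup, slip_jar's own z axis and vertical above 0.4 rad).
It fails at once if the narrow card is pulled out of its slot (distance of narrow_card from where it was at the start of the episode above 0.03 m).
It also fails if it takes over 66 s, if anything falls off the work surface, if the arm or the gripper's body presses on something with over 40 N, if the wrist force passes 120 N, or if a joint passes its speed limit or range.

## Robot

A 7-joint arm with a two-finger parallel gripper is mounted at the origin on a cart in front of the work surface, level with it; the furniture and walls round the work are solid. World frame = base frame: x ahead of the robot, y to its left, z up, the work surface at z = 0. Lengths are in m, angles in rad, forces in N, time in s.
With the tool pointing down it reaches from about 0.35 to 0.9 m from the base axis. Payload 8.1 kg.
Tool frame: the origin (TCP) lies between the finger pads; the fingertips stand 25 mm ahead of it and the grasp point (between the pads) lies 6 mm ahead of it; z points along the fingers, y is the direction in which the jaws open and shut (so a half turn about z gives the same grasp; the last joint's range is limited). The gripper opens to 92 mm and grips with 3 to 60 N. Pads are 19 mm wide; open, the fingers measure 130 mm over their backs; the gripper's body (75 mm by 190 mm) begins 47 mm behind the grasp point.
Start: joints at [1.107, 0.434, 0.025, 1.573, -0.012, 1.134, -0.075], TCP at [0.221, -0.585, 0.252] pointing down, gripper open.
Joint ranges: [-2.62, 2.62], [-0.44, 2.09], [-1.27, 1.32], [0.08, 2.57], [-1.32, 4.46], [0.12, 2], [-2.74, 2.74]. Speed limits (rad/s): [2.22, 2.22, 3.01, 3.01, 3.14, 3.14, 3.14].

## Interface

Orientations are given as a rotation vector (axis times angle).
In Python, from cell import * gives the robot as it stands.
- The arm moves only by the shell command python3 -m jog 'ROWS' [FORCE]. ROWS is JSON, one flat list of numbers, 5 for each row, row after row: the finger opening in mm, from 0 to 91.8, then the shift along the tool's x, y, z in units of 40 mm (1.0 is 40 mm), then the turn about the tool's z in units of 6 degrees (1.0 is 6 degrees). A call has 1 to 20 rows; each row shifts and turns the pose as measured when the row begins, along the tool's axes as they then stand; what a row does not reach is not made up. A row lasts 1/12 s, in which the tool goes at most 41.7 mm and 7.16 degrees, less where a joint would pass 70% of its speed; a pose out of reach is approached as far as the arm can. A call is refused whole if a number of a shift passes 1 or a number of a turn 1, either way. A call with a gripper value outside its range is refused whole. The fingers move at their own pace and stop on an object; FORCE is the grip in N (left out, the last holds). Time passes only in rows, so rows that do not move let the fingers close. It gives the time, the measured TCP pose, the force and the opening at its end, in the units of the state.
- observe(): the state, without advancing time (a new reading comes with each control period).
- get_image(name): name is "scene" or "top" or "wrist"; returns the picture (384x512x3 uint8, red, green, blue); there is no depth.
- camera_params(name): a dict with "intrinsics" (3x3 intrinsics, pixels), "dist_coeffs" ([k1, k2, p1, p2, k3] as OpenCV has them; the pictures are not rectified), "xyz" and "orientation" of the camera in the world. Camera axes: x right, y down, z forward; pixel columns grow to the right and rows downward; lengths in m; the calibration is good to about 2 mm. A picture is of the moment at which its call begins: read the wrist's pose just before it. camera_params takes no time and is no camera call; for the wrist camera it gives the pose at the moment of the call.
- sign_off(): hands the job in, once; it reports no verdict.
The state is a dict: "clock": time; "joints": joint angles; "dq": joint speeds; "joint_efforts": joint torques, N m; "position": TCP position; "ee_rot": TCP orientation; "force": force on the tool from outside, world axes, zero at the start; "ft_torque": the same for the moment, N m; "width": opening from 0.0 (shut) to 1.0 (fully open).
Only numpy, scipy, OpenCV 4.12 (cv2) and the standard library are available. Lean on these libraries where they do the work, as an engineer would, in place of code of your own. Each camera call takes 0.05 s, during which the arm holds its last target. There are 200 camera calls.

## Working session

There is one attempt and no reset: what is moved stays moved. The work goes in short steps, Python scripts to look and compute and a shell command to move; the robot and the scene stay as the last step left them, time stands still between calls to the robot, and variables do not carry over. Pictures are saved under pics/ and viewed, about 8 in all and at most 12, crops included, and the job is handed in when it is done.

```bash
mkdir -p pics; ls
python3 - <<'E'
from cell import *
import cv2,numpy as np
s=observe();print(s)
for n in("scene","top"):
    p=camera_params(n);print(n,p)
    cv2.imwrite(f"pics/{n}0.png",cv2.cvtColor(get_image(n),cv2.COLOR_RGB2BGR))
E
```

```text
pics
{'clock': 0.0, 'joints': array([ 1.10741261,  0.4352097 ,  0.02499796,  1.57408203, -0.01158348,
        1.1339649 , -0.07509565]), 'dq': array([-0.00042645,  0.00144647, -0.00101549,  0.00051379, -0.00074963,
       -0.00049429, -0.00099963]), 'joint_efforts': array([ 1.35015085e-03, -6.67848444e+01,  9.86019373e-01, -3.14460611e+01,
       -6.02153759e-02,  4.29749815e-02,  1.45324602e-04]), 'position': array([ 0.22040278, -0.58436459,  0.2509593 ]), 'ee_rot': array([-3.08920526e+00, -5.63262725e-01,  6.78373417e-04]), 'force': array([ 0.21360484, -0.53458206,  0.59105778]), 'ft_torque': array([ 0.0139374 , -0.02922922, -0.05196315]), 'width': 1.0015212073017377}
scene {'intrinsics': array([[494.34461615,   0.        , 254.47573999],
       [  0.        , 494.34461615, 189.16751541],
       [  0.        ,   0.        ,   1.        ]]), 'dist_coeffs': array([-0.04575803,  0.        ,  0.        ,  0.        ,  0.        ]), 'xyz': array([-0.24701079,  0.86378855,  0.79530221]), 'orientation': array([-0.76160335,  2.31581151, -1.37984107])}
top {'intrinsics': array([[367.22982596,   0.        , 255.67780967],
       [  0.        , 367.22982596, 187.2140827 ],
       [  0.        ,   0.        ,   1.        ]]), 'dist_coeffs': array([-0.06922239,  0.        ,  0.        ,  0.        ,  0.        ]), 'xyz': array([ 0.40252179, -0.14522286,  1.07076932]), 'orientation': array([-2.1643992 ,  2.13465328, -0.17761106])}
```

View pics/scene0.png

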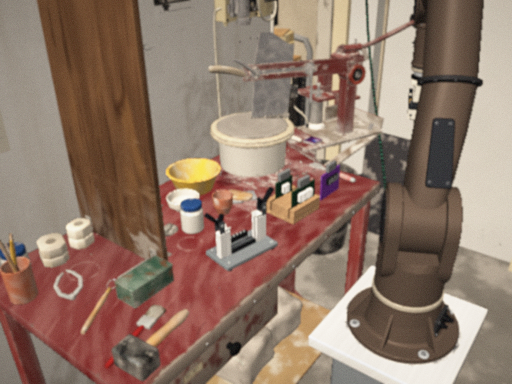

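View pics/top0.png

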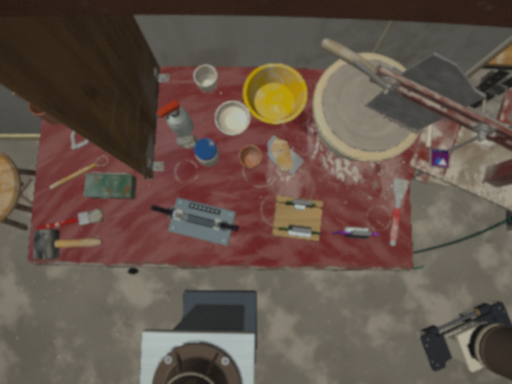

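The top view shows the rack at about (203,220), the stand at (298,218) with its two cards, the purple decoy at (355,232), the cup at (251,157) and the jar at (206,150). Next I'll zoom in on both views.

```bash
cat > h.py <<'E'
import cv2,numpy as np
from scipy.spatial.transform import Rotation as R
def ray(p,uv):
    n=cv2.undistortPoints(np.array([[uv]],float),p["intrinsics"],p["dist_coeffs"])[0,0]
    return R.from_rotvec(p["orientation"]).apply([n[0],n[1],1.])
def at_z(p,uv,z):
    d=ray(p,uv);c=np.array(p["xyz"]);return c+d*(z-c[2])/d[2]
def proj(p,P):
    r=R.from_rotvec(p["orientation"]).inv();t=-r.apply(p["xyz"])
    return cv2.projectPoints(np.atleast_2d(np.array(P,float)),r.as_rotvec(),t,p["intrinsics"],p["dist_coeffs"])[0][:,0]
def frame(o,yaw,P): return np.array(o)+R.from_euler('z',yaw).apply(np.atleast_2d(P))
E
python3 - <<'E'
import cv2,numpy as np
a=cv2.imread('pics/top0.png')[190:250,145:345]; b=cv2.imread('pics/scene0.png')[155:275,190:350]
a=cv2.resize(a,None,fx=4,fy=4,interpolation=cv2.INTER_CUBIC);b=cv2.resize(b,(480,360),interpolation=cv2.INTER_CUBIC)
c=np.zeros((600,800,3),np.uint8);c[:240]=a;c[240:,:480]=b;cv2.imwrite('pics/z0.png',c)
E
```

```text
(no output)
```

View pics/z0.png

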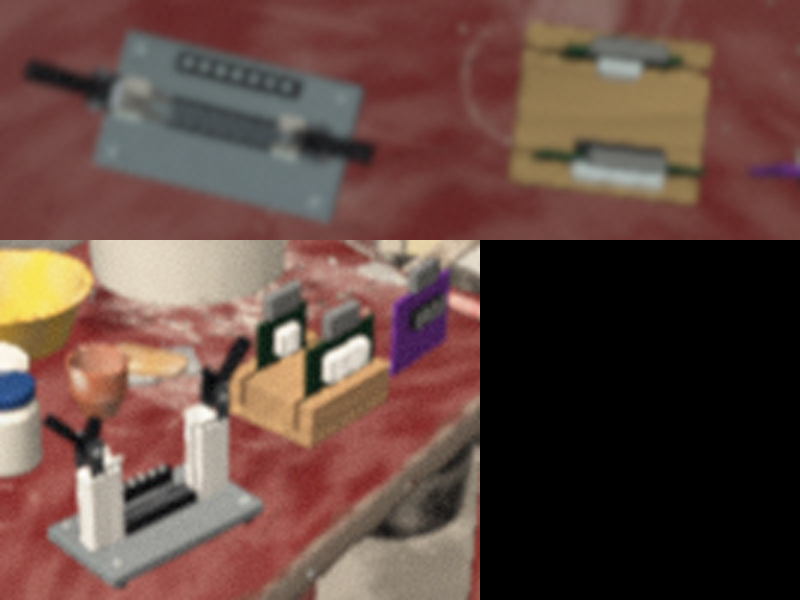

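The broad card is in the near slot, the lower one in the top crop (green from x=535 to 700 against 560 to 680). Its grip bar is near crop (625,157). Now I'll estimate the poses.

Run:
```python
from cell import *
from h import *
p=camera_params("top")
f=lambda x,y:(145+x/4-.4,190+y/4-.4)
for nm,c,z in(("rack",[(130,30),(362,87),(333,220),(94,165)],.02),("stand",[(527,22),(713,43),(697,203),(510,182)],.046)):
    P=np.array([at_z(p,f(*q),z) for q in c])[:,:2]
    # corners: far-left, far-right, near-right, near-left
    y=P[0]-P[1]+P[3]-P[2]; x=P[0]-P[3]+P[1]-P[2]
    print(nm,P.mean(0).round(4),"yaw y",np.arctan2(-y[0],y[1]),"yaw x",np.arctan2(x[1],x[0]),np.linalg.norm(y)/2,np.linalg.norm(x)/2)
print("bar",at_z(p,f(620,158),.127),"cup",at_z(p,(251,157),.05),"jar",at_z(p,(206,150),.088))
s=observe();r=R.from_rotvec(s['ee_rot']);print(r.as_matrix().round(3))
w=camera_params("wrist");print(w);print(r.inv().apply(w['xyz']-s['position']),(r.inv()*R.from_rotvec(w['orientation'])).as_matrix().round(3))
```

```text
rack [ 0.4627 -0.007 ] yaw y -0.21667552878840488 yaw x -0.20657285254653812 0.17362258524753624 0.09796620114748754
stand [ 0.4741 -0.2772] yaw y -0.09949412404170277 yaw x -0.106110090844708 0.13151855044487992 0.11268508805894867
bar [ 0.4389749  -0.27180067  0.127     ] cup [ 0.64447376 -0.14436107  0.05      ] jar [ 0.65328697 -0.02039863  0.088     ]
[[ 0.936  0.353 -0.001]
 [ 0.353 -0.936  0.001]
 [-0.    -0.001 -1.   ]]
{'intrinsics': array([[318.83407582,   0.        , 257.9877729 ],
       [  0.        , 318.83407582, 197.7495815 ],
       [  0.        ,   0.        ,   1.        ]]), 'dist_coeffs': array([-0.05263869,  0.        ,  0.        ,  0.        ,  0.        ]), 'xyz': array([ 0.28938779, -0.55746353,  0.38310578]), 'orientation': array([ 2.38784411, -1.65221409, -0.23335389])}
[ 0.07400407 -0.00105248 -0.13208539] [[-0.001 -0.961 -0.275]
 [ 1.    -0.001  0.   ]
 [-0.    -0.275  0.961]]
```

```bash
python3 -m jog '[50,0,0,-0.2,-0.96, 50,0,0,-0.2,-0.96, 50,0,0,-0.2,-0.96, 50,0,0,-0.2,-0.96, 50,0,0,-0.2,-0.96, 50,0,0,0,-0.96, 50,0,0,0,-0.96, 50,0,0,0,-0.96, 50,0,0,0,-0.96, 50,0,0,0,-0.96, 50,0,0,0,-0.96, 50,0,0,0,0]' 30
cat >> h.py <<'E'
def go(s,x,y,z,yh=None):
    "deltas in tool units to reach x,y,z; yh: wanted heading of tool y"
    r=R.from_rotvec(s['ee_rot']); d=r.inv().apply(np.array([x,y,z])-s['position'])
    a=r.apply([0,1,0]); h=np.arctan2(a[1],a[0])
    print("units",(d/.04).round(3),"heading y",h.round(4), "turn",None if yh is None else (-np.degrees((yh-h+np.pi)%(2*np.pi)-np.pi)/6).round(3),"tilt",r.apply([0,0,1]).round(4))
E
python3 - <<'E'
from cell import *
from h import *
s=observe();print(s['joints'].round(3));go(s,.439,-.272,.28,-.103)
E
```

```text
clock: 1.1
position: [0.2191, -0.5814, 0.287]
ee_rot: [-2.267, -2.156, -0.006]
force: [0.1, -0.2, 0.7]
width: 0.544
[ 1.274  0.426 -0.221  1.504  0.096  1.236  0.99 ]
units [7.997 5.107 0.234] heading y -0.0498 turn 0.508 tilt [-0.0063  0.0122 -0.9999]
```

```bash
python3 -m jog '[50,0.8,0.51,0.02,0.05, 50,0.8,0.51,0.02,0.05, 50,0.8,0.51,0.02,0.05, 50,0.8,0.51,0.02,0.05, 50,0.8,0.51,0.02,0.05, 50,0.8,0.51,0.02,0.05, 50,0.8,0.51,0.02,0.05, 50,0.8,0.51,0.02,0.05, 50,0.8,0.51,0.02,0.05, 50,0.8,0.51,0.02,0.05, 50,0,0,0,0, 50,0,0,0,0]'
python3 - <<'E'
from cell import *
from h import *
s=observe();print(s['joints'].round(3));go(s,.439,-.272,.28,-.103)
p=camera_params("wrist");print(p['xyz'],p['orientation'])
im=cv2.cvtColor(get_image("wrist"),cv2.COLOR_RGB2BGR);cv2.imwrite("pics/w1.png",im)
cv2.imwrite("pics/w1z.png",cv2.resize(im,(800,600),interpolation=cv2.INTER_CUBIC))
E
```

```text
clock: 2.1
position: [0.4573, -0.2688, 0.2763]
ee_rot: [-2.374, -2.028, -0.004]
force: [-0.5, -0.5, -0.6]
width: 0.548
[ 0.729  0.301 -0.375  1.73   0.107  1.148  0.167]
units [-0.149 -0.441 -0.09 ] heading y -0.1568 turn -0.514 tilt [-0.0101  0.0162 -0.9998]
[ 0.46966532 -0.19676575  0.40940606] [ 2.86959068 -0.22400585 -0.04767032]
```

View pics/w1z.png

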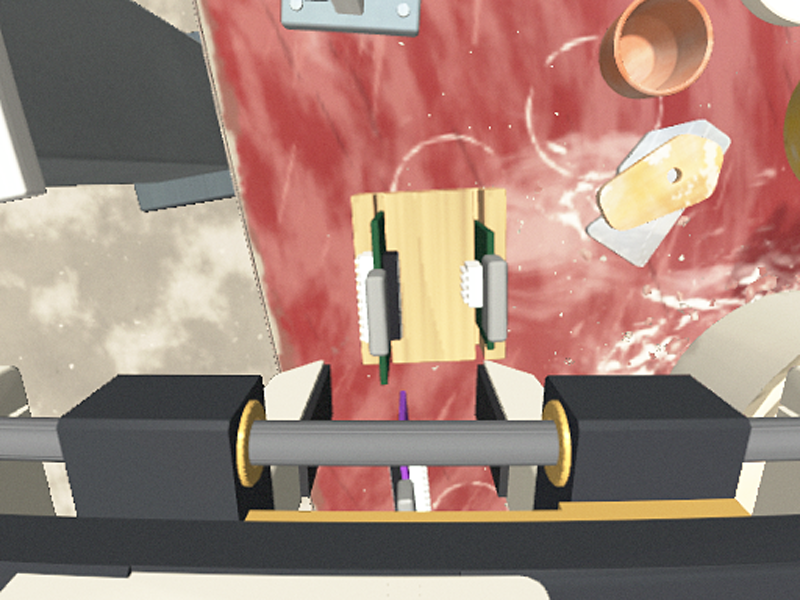

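The wrist view shows the broad card's grip bar at zoomed (378,312) and the stand's top corners near (352,195), (505,188), (507,360) and (361,363). The narrow card is on the right, at (494,300). I'll fit the stand and bar by reprojection.

```bash
cat >> h.py <<'E'
def overlay(p,im,sets,fn,box,k):
    im=im.copy();x0,y0,x1,y1=box
    im=cv2.resize(im[y0:y1,x0:x1],None,fx=k,fy=k,interpolation=cv2.INTER_CUBIC)
    for P,c in sets:
        q=((proj(p,P)-[x0,y0]+.5)*k-.5)
        cv2.polylines(im,[np.round(q*8).astype(np.int32)],True,c,1,cv2.LINE_AA,3)
    cv2.imwrite(fn,im)
def box_top(hx,hy,z): return [[hx,hy,z],[hx,-hy,z],[-hx,-hy,z],[-hx,hy,z]]
def fit(p,model,uv,z0=0,x0=(.45,-.2,-.1)):
    from scipy.optimize import least_squares
    f=lambda v:(proj(p,frame([v[0],v[1],z0],v[2],model))-uv).ravel()
    r=least_squares(f,x0);return r.x,np.abs(r.fun).max()
E
python3 - <<'E'
from h import *
p=dict(xyz=np.array([ 0.46966532,-0.19676575,0.40940606]),orientation=np.array([2.86959068,-0.22400585,-0.04767032]),
intrinsics=np.array([[318.83407582,0,257.9877729],[0,318.83407582,197.7495815],[0,0,1]]),dist_coeffs=np.array([-0.05263869,0,0,0,0]))
uv=np.array([(505,188),(507,360),(361,363),(352,195)])/1.5625
v,e=fit(p,box_top(.056,.065,.046),uv);print(v,e)
st=[v[0],v[1],0]
F=lambda P:frame(st,v[2],P)
im=cv2.imread("pics/w1.png")
S=[(F(box_top(.056,.065,.046)),(0,255,255))]
for z in(.099,.127):
  S.append((F(np.array(box_top(.006,.025,z))+[-.036,0,0]),(255,0,0) if z>.1 else (0,0,255)))
overlay(p,im,S,"pics/o1.png",(210,110,340,250),4)
print("card",F([-.036,0,0]))
E
```

```text
[ 0.4739792  -0.27472161 -0.11474107] 1.4860415163439598
card [[ 0.43821592 -0.27059999  0.        ]]
```

View pics/o1.png

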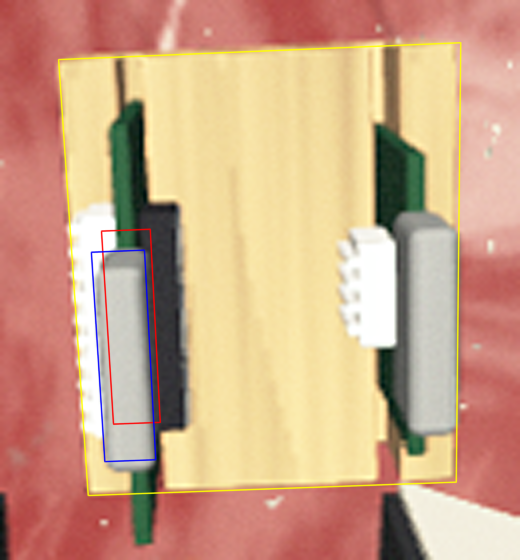

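The fitted stand matches. The bar sits about 1.5 mm further toward -y than predicted, so I take the card at (0.438,-0.272), yaw about -0.115.

```bash
cat > st.py <<'E'
import sys
from cell import *
from h import *
s=observe();a=[float(x) for x in sys.argv[1:]];print(s['clock'],s['position'].round(4),s['width'],s['joints'].round(2));go(s,*a)
E
python3 st.py .438 -.272 .17 -.115
python3 -m jog '[50,-0.03,-0.12,0.2,-0.08, 50,-0.03,-0.12,0.2,-0.08, 50,-0.03,-0.12,0.2,-0.08, 50,-0.03,-0.12,0.2,-0.08, 50,0,0,0.2,-0.04, 50,0,0,0.2,-0.04, 50,0,0,0.2,0, 50,0,0,0.2,0, 50,0,0,0.2,0, 50,0,0,0.2,0, 50,0,0,0.2,0, 50,0,0,0.2,0, 50,0,0,0,0]'
python3 st.py .438 -.272 .119 -.115
```

```text
2.15 [ 0.4577 -0.2681  0.2764] 0.5427822968630212 [ 0.73  0.3  -0.38  1.73  0.11  1.15  0.17]
units [-0.214 -0.441  2.662] heading y -0.1557 turn -0.389 tilt [-0.0092  0.0172 -0.9998]
clock: 3.23
position: [0.4293, -0.2739, 0.1682]
ee_rot: [-2.339, -2.064, -0.002]
force: [1.1, -0.0, 0.2]
width: 0.544
3.2333 [ 0.4293 -0.2739  0.1682] 0.5443191676059103 [ 0.75  0.38 -0.36  1.92  0.16  0.89  0.18]
units [0.055 0.228 1.228] heading y -0.1244 turn -0.09 tilt [-0.0133  0.0175 -0.9998]
```

```bash
python3 -m jog '[50,0.02,0.1,0,-0.05, 50,0.02,0.1,0,-0.05, 50,0.01,0,0,0, 50,0,0,0,0]'; python3 st.py .438 -.272 .119 -.115
```

```text
clock: 3.57
position: [0.4392, -0.2726, 0.1682]
ee_rot: [-2.326, -2.079, -0.003]
force: [0.2, 0.6, 0.6]
width: 0.545
3.5667 [ 0.4392 -0.2726  0.1682] 0.5445813814369256 [ 0.74  0.39 -0.37  1.9   0.16  0.9   0.18]
units [-0.009 -0.015  1.231] heading y -0.112 turn 0.029 tilt [-0.0127  0.0175 -0.9998]
```

```bash
python3 -m jog '[50,0,0,0.2,0, 50,0,0,0.2,0, 50,0,0,0.2,0, 50,0,0,0.2,0, 50,0,0,0.2,0, 50,0,0,0.15,0, 50,0,0,0.05,0, 50,0,0,0,0]'; python3 st.py .438 -.272 .119 -.115
```

```text
clock: 4.23
position: [0.4384, -0.2716, 0.115]
ee_rot: [-2.326, -2.079, -0.003]
force: [0.8, -0.9, 0.5]
width: 0.543
4.2333 [ 0.4384 -0.2716  0.115 ] 0.5431700704806598 [ 0.72  0.46 -0.35  1.95  0.2   0.78  0.15]
units [-0.01  -0.011 -0.1  ] heading y -0.112 turn 0.029 tilt [-0.0127  0.0174 -0.9998]
```

```bash
python3 -m jog '[30,0,0,-0.08,0, 20,0,0,0,0, 14,0,0,0,0, 8,0,0,0,0, 8,0,0,0,0, 8,0,0,0,0, 8,0,0,0,0, 8,0,0,0,0]' 35; python3 st.py .438 -.272 .119 -.115
python3 -m jog '[8,0,0,-0.1,0, 8,0,0,-0.2,0, 8,0,0,-0.2,0, 8,0,0,-0.2,0, 8,0,0,-0.2,0, 8,0,0,-0.2,0, 8,0,0,-0.2,0, 8,0,0,-0.3,0, 8,0,0,-0.3,0, 8,0,0,-0.3,0, 8,0,0,-0.4,0, 8,0,0,-0.4,0, 8,0,0,-0.4,0, 8,0,0,-0.4,0, 8,0,0,-0.4,0, 8,0,0,-0.2,0, 8,0,0,0,0]';python3 st.py .4627 -.007 .30 -.21
```

```text
clock: 4.9
position: [0.4392, -0.2721, 0.1197]
ee_rot: [-2.328, -2.08, -0.004]
force: [-0.1, 0.3, -1.4]
width: 0.126
4.9 [ 0.4392 -0.2721  0.1197] 0.12583924025049664 [ 0.72  0.45 -0.35  1.95  0.2   0.79  0.15]
units [-0.002 -0.03   0.019] heading y -0.1122 turn 0.027 tilt [-0.0108  0.0163 -0.9998]
clock: 6.32
position: [0.4397, -0.274, 0.3145]
ee_rot: [-2.329, -2.083, -0.005]
force: [-0.4, 0.5, -1.8]
width: 0.126
6.3167 [ 0.4397 -0.274   0.3145] 0.1264269105986841 [ 0.77  0.25 -0.38  1.7   0.09  1.22  0.25]
units [ 6.693 -0.168  0.458] heading y -0.1115 turn 0.94 tilt [-0.0089  0.015  -0.9998]
```

```bash
python3 -m jog '[8,0.2,0,0.02,0.1, 8,0.4,0,0.02,0.1, 8,0.5,0,0.02,0.1, 8,0.5,0,0.02,0.1, 8,0.5,0,0.02,0.1, 8,0.5,0,0.02,0.1, 8,0.5,0,0.02,0.1, 8,0.5,0,0.02,0.1, 8,0.3,0,0.02,0.1, 8,0.2,0,0,0, 8,0,0,0,0, 8,0,0,0,0, 8,0,0,0,0]'
python3 st.py .4627 -.007 .30 -.21
python3 - <<'E'
from cell import *
from h import *
import pickle
p=camera_params("wrist");s=observe();im=cv2.cvtColor(get_image("wrist"),cv2.COLOR_RGB2BGR);cv2.imwrite("pics/w2.png",im)
pickle.dump((p,s),open("w2.pkl","wb"))
cv2.imwrite("pics/w2z.png",cv2.resize(im,(800,600),interpolation=cv2.INTER_CUBIC))
E
```

```text
clock: 7.4
position: [0.4602, -0.0989, 0.2986]
ee_rot: [-2.423, -1.951, 0.01]
force: [-0.8, 0.2, -0.5]
width: 0.13
7.4 [ 0.4602 -0.0989  0.2986] 0.13045169534179835 [ 0.52  0.2  -0.48  1.81  0.08  1.18 -0.2 ]
units [ 2.259 -0.429  0.01 ] heading y -0.2148 turn -0.045 tilt [-0.0248  0.0201 -0.9995]
```

View pics/w2z.png

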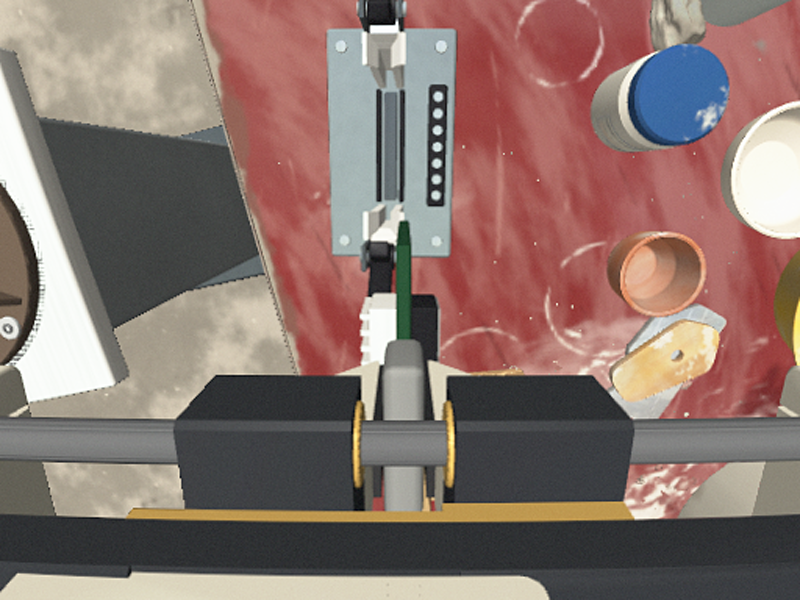

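The wrist view shows the rack base corners at about (328,31), (456,29), (450,256) and (333,256) in the zoomed image. The card is held with its near top corner at (403,222) and the bar at (403,345). I'll fit the rack and check the in-hand card against an overlay.

Run:
```python
from h import *
import pickle
p,s=pickle.load(open("w2.pkl","rb"))
uv=np.array([(456,29),(450,256),(333,256),(328,31)])/1.5625
v,e=fit(p,box_top(.05,.088,.02),uv,x0=(.46,0,-.2));print(v,e)
F=lambda P:frame([v[0],v[1],0],v[2],P)
T=R.from_rotvec(s['ee_rot']);C=lambda P:s['position']+T.apply(np.atleast_2d(P))
# card in tool frame: x=along card y, y=card x, z down; origin of card at z=.006+.103
card=lambda P:C([[q[1],q[0],.109-q[2]] for q in P])
im=cv2.imread("pics/w2.png")
g=lambda y:[[-.004,y,.106],[.004,y,.106],[.004,y,.034],[-.004,y,.034]]
S=[(F(box_top(.05,.088,.02)),(0,255,255)),(F(g(.057)),(255,255,0)),(F(g(-.057)),(255,255,0)),
 (F([[0,.071,.121]]*2+[[0,.06,.121]]),(0,0,255)),(F([[-.004,-.045,.034],[.004,-.045,.034],[.004,.045,.034],[-.004,.045,.034]]),(0,0,255)),
 (card([[-.006,.025,.117],[.006,.025,.117],[.006,-.025,.117],[-.006,-.025,.117]]),(255,0,0)),
 (card([[-.0025,.055,.09],[.0025,.055,.09],[.0025,.055,0],[-.0025,.055,0]]),(255,0,255)),
 (card([[.016,.03,.073],[-.016,.03,.073]]),(255,0,0))]
overlay(p,im,S,"pics/o2.png",(190,0,320,250),2.4)
a=cv2.imread("pics/o2.png");overlay(p,im,[],"pics/o2b.png",(190,0,320,250),2.4);cv2.imwrite("pics/o2.png",np.hstack([a,cv2.imread("pics/o2b.png")]))
print(proj(p,card([[0,.055,.09]])))
```

```text
[ 0.46259889 -0.00408968 -0.2195239 ] 1.8131108923491013
[[259.52944737 150.41271133]]
```

View pics/o2.png

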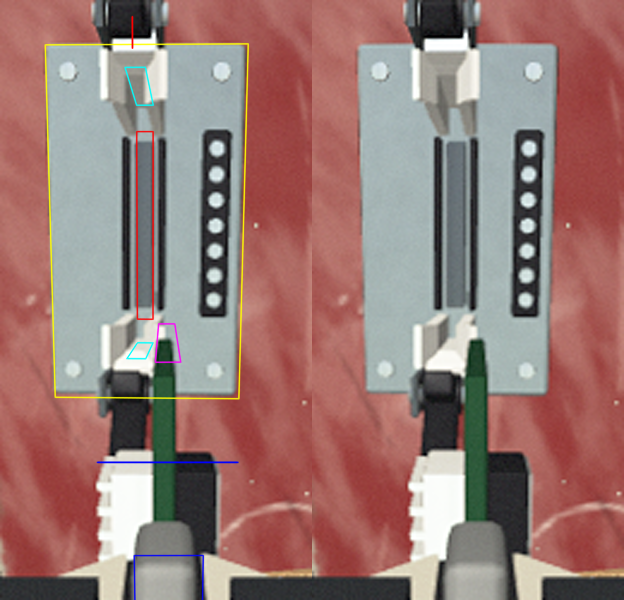

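The board's end and bar match the overlay to a few pixels, and the connector line agrees within 1 mm. I'll check the card's end face numerically, and refit the rack with the better corners from the crop.

Run:
```python
from h import *
import pickle
p,s=pickle.load(open("w2.pkl","rb"));im=cv2.imread("pics/w2.png")
print("col x=259: rows134-160 G",[tuple(im[r,259]) for r in range(134,160,1)])
print("row 146",[tuple(im[146,c]) for c in range(250,268)])
print("bar col259 rows 212-240",[int(im[r,259,1]) for r in range(208,240)])
uv=np.array([(244,45),(235,392),(55,391),(48,44)])/2.4+[190,0]
for k in (1.,.985,.97):
  v,e=fit(p,np.array(box_top(.05*k,.088*k,.02)),uv,x0=(.46,0,-.2));print(k,v,e)
```

```text
col x=259: rows134-160 G [(np.uint8(178), np.uint8(181), np.uint8(165)), (np.uint8(181), np.uint8(184), np.uint8(169)), (np.uint8(177), np.uint8(179), np.uint8(164)), (np.uint8(178), np.uint8(179), np.uint8(161)), (np.uint8(180), np.uint8(181), np.uint8(164)), (np.uint8(183), np.uint8(181), np.uint8(165)), (np.uint8(160), np.uint8(165), np.uint8(146)), (np.uint8(91), np.uint8(102), np.uint8(82)), (np.uint8(31), np.uint8(55), np.uint8(20)), (np.uint8(38), np.uint8(61), np.uint8(30)), (np.uint8(45), np.uint8(67), np.uint8(33)), (np.uint8(37), np.uint8(60), np.uint8(28)), (np.uint8(43), np.uint8(64), np.uint8(29)), (np.uint8(45), np.uint8(65), np.uint8(36)), (np.uint8(41), np.uint8(62), np.uint8(33)), (np.uint8(44), np.uint8(67), np.uint8(33)), (np.uint8(44), np.uint8(64), np.uint8(32)), (np.uint8(39), np.uint8(64), np.uint8(31)), (np.uint8(45), np.uint8(66), np.uint8(38)), (np.uint8(43), np.uint8(66), np.uint8(34)), (np.uint8(41), np.uint8(65), np.uint8(31)), (np.uint8(38), np.uint8(64), np.uint8(26)), (np.uint8(40), np.uint8(63), np.uint8(30)), (np.uint8(53), np.uint8(85), np.uint8(40
[... 587 characters left out ...]
.uint8(24)), (np.uint8(48), np.uint8(64), np.uint8(36)), (np.uint8(144), np.uint8(146), np.uint8(132)), (np.uint8(185), np.uint8(185), np.uint8(170)), (np.uint8(180), np.uint8(182), np.uint8(168)), (np.uint8(184), np.uint8(184), np.uint8(170)), (np.uint8(182), np.uint8(185), np.uint8(168)), (np.uint8(184), np.uint8(186), np.uint8(171))]
bar col259 rows 212-240 [90, 86, 89, 90, 90, 92, 92, 88, 89, 110, 125, 123, 123, 126, 123, 127, 127, 127, 126, 127, 128, 133, 128, 130, 129, 131, 146, 161, 174, 183, 183, 177]
1.0 [ 0.46263611 -0.00327089 -0.2236513 ] 1.8576695185288656
0.985 [ 0.46271307 -0.00302834 -0.22361403] 0.8413431303970924
0.97 [ 0.46278825 -0.00279125 -0.22357753] 1.0501705425204477
```

```bash
python3 -m jog '[8,0.12,-0.03,0.01,-0.01, 8,0.12,-0.03,0.01,0, 8,0.12,-0.03,0.01,0, 8,0.12,-0.03,0.01,0, 8,0.12,-0.03,0.01,0, 8,0.12,-0.03,0.01,0, 8,0.12,-0.03,0.01,0, 8,0.12,-0.03,0.01,0, 8,0.12,-0.03,0.01,0, 8,0.12,-0.03,0.01,0, 8,0,0,0,0, 8,0,0,0,0]'
python3 st.py .4627 -.005 .30 -.22
python3 -m jog '[8,0.1,0,0.01,0, 8,0.1,0,0.01,0, 8,0.1,0,0.01,0, 8,0.1,0,0.01,0, 8,0.1,0,0.01,0, 8,0,0,0,0, 8,0,0,0,0, 8,0,0,0,0, 8,0,0,0,0]'
python3 st.py .4627 -.005 .30 -.22
```

```text
clock: 8.45
position: [0.4581, -0.0465, 0.2952]
ee_rot: [-2.426, -1.947, 0.011]
force: [-0.4, 0.8, -1.7]
width: 0.127
8.45 [ 0.4581 -0.0465  0.2952] 0.12680460876339042 [ 0.45  0.19 -0.52  1.84  0.08  1.16 -0.32]
units [ 1.04  -0.116 -0.101] heading y -0.2179 turn 0.02 tilt [-0.0248  0.0196 -0.9995]
clock: 9.2
position: [0.4631, -0.0253, 0.2932]
ee_rot: [-2.427, -1.946, 0.011]
force: [-0.5, 0.5, -0.5]
width: 0.128
9.2 [ 0.4631 -0.0253  0.2932] 0.12821273366981228 [ 0.41  0.2  -0.53  1.83  0.09  1.16 -0.37]
units [ 0.495 -0.124 -0.159] heading y -0.2185 turn 0.014 tilt [-0.0248  0.0195 -0.9995]
```

```bash
python3 -m jog '[8,-0.8,0,-0.1,0, 8,-0.8,0,-0.1,0, 8,-0.8,0,-0.1,0, 8,-0.8,0,0,0, 8,-0.8,0,0,0, 8,0,0,0,0, 8,0,0,0,0, 8,0,0,0,0]'
python3 st.py .4627 -.005 .30 -.22
```

```text
clock: 9.87
position: [0.427, -0.1892, 0.3036]
ee_rot: [-2.427, -1.948, 0.009]
force: [-0.3, -0.5, -2.7]
width: 0.128
9.8667 [ 0.427  -0.1892  0.3036] 0.12795043854381058 [ 0.67  0.18 -0.41  1.81  0.07  1.19  0.01]
units [ 4.687 -0.122  0.159] heading y -0.2179 turn 0.02 tilt [-0.0233  0.0193 -0.9995]
```

```bash
python3 -m jog '[8,0,0,0,-1, 8,0,0,0,-1, 8,0,0,0,-1, 8,0,0,0,-1, 8,0,0,0,0, 8,0,0,0,0]'
python3 st.py .4627 -.005 .30 -.22
python3 -m jog '[8,0,0,0,0.2, 8,0,0,0,0.2, 8,0,0,0,0.2, 8,0,0,0,0.2, 8,0,0,0,0.2, 8,0,0,0,0.2, 8,0,0,0,0.2, 8,0,0,0,0.2, 8,0,0,0,0.2, 8,0,0,0,0.2, 8,0,0,0,0.2, 8,0,0,0,0.2, 8,0,0,0,0.2, 8,0,0,0,0.2, 8,0,0,0,0.2, 8,0,0,0,0.2,8,0,0,0,0.2, 8,0,0,0,0.2, 8,0,0,0,0, 8,0,0,0,0]'
python3 st.py .4627 -.005 .30 -.22
```

```text
clock: 10.37
position: [0.4284, -0.1838, 0.3037]
ee_rot: [-1.941, -2.431, -0.002]
force: [1.0, -0.3, -0.4]
width: 0.128
10.3667 [ 0.4284 -0.1838  0.3037] 0.12766561347143326 [ 0.71  0.19 -0.47  1.81  0.08  1.19  0.43]
units [4.167 1.829 0.164] heading y 0.2235 turn 4.235 tilt [-0.0232  0.0205 -0.9995]
clock: 12.03
position: [0.4299, -0.1791, 0.304]
ee_rot: [-2.447, -1.922, 0.008]
force: [-0.0, -0.4, -1.0]
width: 0.128
12.0333 [ 0.4299 -0.1791  0.304 ] 0.1276459115172603 [ 0.65  0.18 -0.42  1.82  0.06  1.19 -0.03]
units [ 4.42  -0.23   0.172] heading y -0.2388 turn -0.18 tilt [-0.0226  0.0206 -0.9995]
```

```bash
python3 -m jog '[8,0.2,0,0.01,-0.03, 8,0.3,0,0.01,-0.03, 8,0.3,0,0.01,-0.03, 8,0.3,0,0.01,-0.03, 8,0.3,0,0.01,-0.03, 8,0.3,0,0.01,-0.03, 8,0.3,0,0.01,0, 8,0.3,0,0.01,0, 8,0.3,0,0.01,0, 8,0.3,0,0.01,0, 8,0.3,0,0.01,0, 8,0.3,0,0.01,0, 8,0.3,0,0.01,0, 8,0.2,0,0,0, 8,0.1,0,0,0, 8,0,0,0,0, 8,0,0,0,0]'
python3 st.py .4627 -.005 .26 -.22
```

```text
clock: 13.45
position: [0.4676, 0.007, 0.3018]
ee_rot: [-2.416, -1.957, 0.002]
force: [0.3, -0.8, -0.5]
width: 0.126
13.45 [0.4676 0.007  0.3018] 0.1257254278835583 [ 0.37  0.2  -0.56  1.81  0.08  1.18 -0.42]
units [-0.338 -0.03   1.04 ] heading y -0.2087 turn 0.108 tilt [-0.0216  0.0244 -0.9995]
```

Now I'll correct the position, come down so the card hangs just above the mouths, and look from near.

```bash
python3 -m jog '[8,-0.1,0,0.1,0.05, 8,-0.1,0,0.1,0.05, 8,-0.1,0,0.1,0, 8,0,0,0.1,0, 8,0,0,0.1,0, 8,0,0,0.1,0, 8,0,0,0.1,0, 8,0,0,0.1,0, 8,0,0,0.1,0, 8,0,0,0.1,0, 8,0,0,0.1,0, 8,0,0,0.1,0, 8,0,0,0.1,0, 8,0,0,0,0, 8,0,0,0,0]'
python3 st.py .4627 -.005 .25 -.22
python3 - <<'E'
from cell import *
from h import *
import pickle
p=camera_params("wrist");s=observe();im=cv2.cvtColor(get_image("wrist"),cv2.COLOR_RGB2BGR);cv2.imwrite("pics/w3.png",im)
pickle.dump((p,s),open("w3.pkl","wb"))
overlay(p,im,[],"pics/w3z.png",(140,0,340,230),2.6)
E
```

```text
clock: 14.7
position: [0.4682, 0.001, 0.2501]
ee_rot: [-2.428, -1.944, -0.021]
force: [-0.2, 0.2, -1.7]
width: 0.125
14.7 [0.4682 0.001  0.2501] 0.1251106195858936 [ 0.37  0.24 -0.55  1.9   0.1   1.04 -0.44]
units [-0.177 -0.101 -0.001] heading y -0.2199 turn 0.001 tilt [-0.0089  0.0327 -0.9994]
```

View pics/w3z.png

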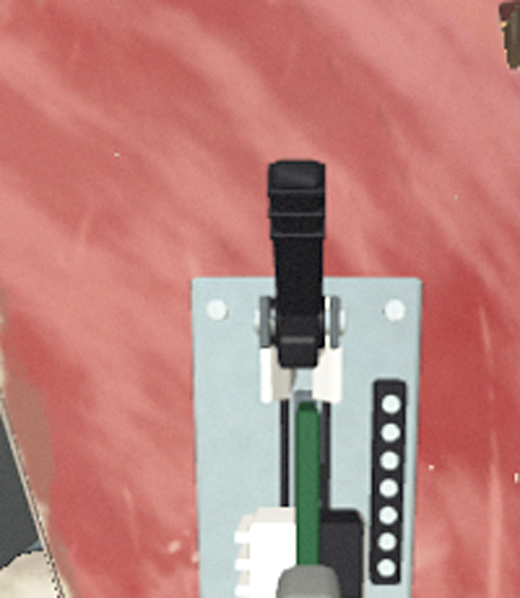

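The near view shows the card's +y end at (308,402) in the crop and the left guide posts at x=262–341. The lever hinge is at (301,320) and the base's far corners are at (192,279) and (421,278). I'll fit both in this one picture.

Run:
```python
from h import *
import pickle
from scipy.optimize import least_squares
p,s=pickle.load(open("w3.pkl","rb"));im=cv2.imread("pics/w3.png").astype(int)
k=2.6
c=lambda x,y:np.array([(x+.5)/k-.5+140,(y+.5)/k-.5])
T=R.from_rotvec(s['ee_rot'])
# green mask of board
g=(im[:,:,1]-im[:,:,2]>15)&(im[:,:,1]<120)
for r in list(range(150,172,2))+[180,190,200,210]:
    x=np.where(g[r,245:275])[0]+245
    print(r,(x.min(),x.max(),x.mean().round(2),im[r,int(x.mean())].tolist()) if len(x) else None)
uv=np.array([c(421,278),c(192,279),c(301.5,320)])
M=np.array([[.05,.088,.02],[-.05,.088,.02],[0,.071,.121]])
el=c(203,598);er=c(412,598)
def f(v):
    q=proj(p,frame([v[0],v[1],0],v[2],M));res=list((q-uv).ravel())
    for e,x in((el,-.05),(er,.05)):
        a,b=proj(p,frame([v[0],v[1],0],v[2],[[x,.088,.02],[x,0,.02]]));t=(e[1]-a[1])/(b[1]-a[1]);res.append((a+t*(b-a))[0]-e[0])
    return res
r=least_squares(f,(.4627,-.004,-.22));print("rack",r.x,np.round(r.fun,1))
```

```text
150 None
152 None
154 (np.int64(255), np.int64(260), np.float64(257.5), [86, 96, 74])
156 (np.int64(254), np.int64(261), np.float64(257.5), [46, 71, 33])
158 (np.int64(254), np.int64(261), np.float64(257.5), [69, 103, 52])
160 (np.int64(254), np.int64(262), np.float64(258.17), [79, 115, 64])
162 (np.int64(254), np.int64(263), np.float64(258.5), [82, 119, 67])
164 (np.int64(254), np.int64(262), np.float64(258.0), [78, 116, 63])
166 (np.int64(254), np.int64(262), np.float64(257.75), [79, 114, 63])
168 (np.int64(254), np.int64(262), np.float64(257.83), [79, 115, 60])
170 (np.int64(254), np.int64(262), np.float64(258.0), [80, 115, 63])
180 (np.int64(254), np.int64(263), np.float64(259.0), [75, 111, 58])
190 (np.int64(254), np.int64(262), np.float64(258.0), [80, 118, 64])
200 (np.int64(254), np.int64(262), np.float64(258.0), [80, 113, 63])
210 (np.int64(254), np.int64(262), np.float64(258.25), [81, 117, 64])
rack [ 0.46250582 -0.00326219 -0.2179954 ] [ 1.3 -0.6 -1.1 -0.7 -0.2  1.  -1.2  1.2]
```

```bash
cat > card.py <<'E'
from h import *
import pickle
from scipy.optimize import least_squares
def cardfit(fn,top,bot,bar,verbose=1):
    p,s=pickle.load(open(fn,"rb"));T=R.from_rotvec(s['ee_rot'])
    def pts(v): # v: a=tool-x of card axis at bar (z=.103), b pitch; card z up = -tool z
        P=[]
        for y,z in((.055,.09),(.055,0),(.025,.089)):
            dz=z-.103; yy=y*np.cos(v[1])-dz*np.sin(v[1]); zz=dz*np.cos(v[1])+y*np.sin(v[1])
            P.append([v[0]+yy,0,.006-zz+v[2]])
        return s['position']+T.apply(P)
    obs=np.array([top,bot,bar])
    r=least_squares(lambda v:np.r_[proj(p,pts(v))[:,1]-obs,v[2]/.004],(0,0,0))
    z=R.from_rotvec(s['ee_rot']).apply([-np.sin(-r.x[1]),0,-np.cos(r.x[1])])
    print(fn,"a,b,h",r.x.round(4),r.fun.round(1),"bottom end",pts(r.x)[1].round(4),"top end",pts(r.x)[0].round(4))
E
python3 - <<'E'
from card import *
im=cv2.imread("pics/w3.png");print([(r,int(im[r,258,1])) for r in range(205,234)])
cardfit("w2.pkl",156.7,141.2,216.7)
for b in(217,):cardfit("w3.pkl",157.3,153.6,b)
E
```

```text
[(205, 112), (206, 118), (207, 112), (208, 114), (209, 116), (210, 117), (211, 113), (212, 114), (213, 117), (214, 113), (215, 113), (216, 111), (217, 128), (218, 136), (219, 139), (220, 136), (221, 138), (222, 143), (223, 142), (224, 144), (225, 144), (226, 144), (227, 146), (228, 152), (229, 164), (230, 186), (231, 202), (232, 205), (233, 206)]
w2.pkl a,b,h [-0.0028 -0.0213 -0.0015] [ 0.2  0.  -0.3 -0.4] bottom end [ 0.4681 -0.0479  0.1908] top end [ 0.4708 -0.0478  0.2807]
w3.pkl a,b,h [-0.0023 -0.12   -0.0015] [ 0.2 -0.  -0.2 -0.4] bottom end [0.4759 0.0438 0.138 ] top end [0.4791 0.0513 0.2276]
```

The card has swung in the grip by about 0.1 rad, its lower edge toward -y, caused by my fast backward test move. I'll swing it back with the mirrored motion, clear above everything, and measure again.

```bash
python3 -m jog '[8,0,0,-0.15,0, 8,0,0,-0.15,0, 8,0,0,-0.15,0, 8,0,0,-0.15,0, 8,0,0,-0.15,0, 8,0,0,-0.15,0, 8,0,0,-0.15,0, 8,0,0,-0.15,0, 8,0,0,-0.15,0, 8,0,0,-0.1,0, 8,0,0,0,0]' 
python3 -m jog '[8,-0.2,0,-0.01,0, 8,-0.25,0,-0.01,0, 8,-0.25,0,-0.01,0, 8,-0.25,0,0,0, 8,-0.25,0,0,0, 8,-0.25,0,0,0, 8,-0.25,0,0,0, 8,-0.25,0,0,0, 8,-0.25,0,0,0, 8,-0.25,0,0,0, 8,-0.25,0,0,0, 8,-0.25,0,0,0, 8,-0.25,0,0,0, 8,-0.25,0,0,0, 8,-0.25,0,0,0, 8,-0.25,0,0,0, 8,-0.25,0,0,0, 8,-0.15,0,0,0, 8,-0.08,0,0,0, 8,0,0,0,0]'
cat > snap.py <<'E'
from cell import *
from h import *
import pickle,sys
n=sys.argv[1]
p=camera_params("wrist");s=observe();im=cv2.cvtColor(get_image("wrist"),cv2.COLOR_RGB2BGR);cv2.imwrite(f"pics/{n}.png",im)
pickle.dump((p,s),open(n+".pkl","wb"))
im=im.astype(int);c=im[120:236,257:260].mean(1);g=c[:,1]-c[:,2]
print("green start",next(r+120 for r in range(116) if g[r]>15 and c[r,1]<120),"G",[(r+120,int(c[r,1])) for r in list(range(16,42))+list(range(92,115))])
E
python3 snap.py w4; python3 st.py .4627 -.005 .25 -.22
```

```text
clock: 15.67
position: [0.4685, -0.0027, 0.3143]
ee_rot: [-2.43, -1.943, -0.019]
force: [-0.3, -0.6, -0.6]
width: 0.127
clock: 17.33
position: [0.4181, -0.1995, 0.3052]
ee_rot: [-2.433, -1.928, -0.006]
force: [0.7, -1.2, -0.5]
width: 0.128
green start 155 G [(136, 71), (137, 67), (138, 64), (139, 62), (140, 63), (141, 59), (142, 58), (143, 59), (144, 61), (145, 60), (146, 64), (147, 64), (148, 63), (149, 65), (150, 63), (151, 64), (152, 65), (153, 65), (154, 62), (155, 58), (156, 59), (157, 63), (158, 85), (159, 98), (160, 96), (161, 99), (212, 95), (213, 96), (214, 94), (215, 96), (216, 95), (217, 106), (218, 115), (219, 116), (220, 116), (221, 117), (222, 118), (223, 119), (224, 121), (225, 119), (226, 121), (227, 121), (228, 126), (229, 140), (230, 157), (231, 172), (232, 175), (233, 171), (234, 174)]
17.3833 [ 0.4183 -0.1991  0.3052] 0.12954371143489735 [ 0.69  0.17 -0.4   1.82  0.05  1.19  0.05]
units [4.94  0.012 1.51 ] heading y -0.2299 turn -0.094 tilt [-0.0198  0.0313 -0.9993]
```

```bash
python3 -m jog '[8,0.8,0,0.02,0, 8,0.8,0,0.02,0, 8,0.8,0,0.02,0, 8,0.8,0,0,0, 8,0.8,0,0,0, 8,0,0,0,0, 8,0,0,0,0, 8,0,0,0,0]'
python3 snap.py w5; python3 st.py .4627 -.005 .25 -.22
```

```text
clock: 18.05
position: [0.4567, -0.0323, 0.3077]
ee_rot: [-2.429, -1.934, -0.011]
force: [0.1, 0.1, -1.0]
width: 0.126
green start 154 G [(136, 140), (137, 141), (138, 141), (139, 140), (140, 141), (141, 141), (142, 139), (143, 140), (144, 141), (145, 142), (146, 140), (147, 134), (148, 132), (149, 131), (150, 130), (151, 131), (152, 132), (153, 135), (154, 89), (155, 58), (156, 62), (157, 66), (158, 88), (159, 99), (160, 101), (161, 102), (212, 98), (213, 99), (214, 99), (215, 99), (216, 100), (217, 113), (218, 118), (219, 122), (220, 121), (221, 123), (222, 122), (223, 123), (224, 124), (225, 126), (226, 128), (227, 122), (228, 130), (229, 146), (230, 163), (231, 178), (232, 180), (233, 179), (234, 180)]
18.1 [ 0.4566 -0.033   0.3076] 0.12877441003127785 [ 0.44  0.17 -0.53  1.83  0.06  1.18 -0.33]
units [0.674 0.027 1.46 ] heading y -0.2266 turn -0.063 tilt [-0.0176  0.0331 -0.9993]
```

The fast move did not rotate the card, so it wasn't inertia. More likely the -y corner touched the right lever's nose on the way down. I'll look at the levers before going on.

Run:
```python
from cell import *
from h import *
im=cv2.cvtColor(get_image("scene"),cv2.COLOR_RGB2BGR);cv2.imwrite("pics/s5.png",im)
t=cv2.cvtColor(get_image("top"),cv2.COLOR_RGB2BGR);cv2.imwrite("pics/t5.png",t)
k=lambda a,w,h:cv2.resize(a,(w,h),interpolation=cv2.INTER_CUBIC)
A=k(im[140:280,190:310],514,600)
B=k(cv2.imread("pics/w2.png")[120:190,215:285],286,286);C=k(cv2.imread("pics/w4.png")[0:77,200:277],286,286)
c=np.zeros((600,800,3),np.uint8);c[:,:514]=A;c[:286,514:]=B;c[300:586,514:]=C
cv2.imwrite("pics/m5.png",c)
```

```text
(no output)
```

View pics/m5.png

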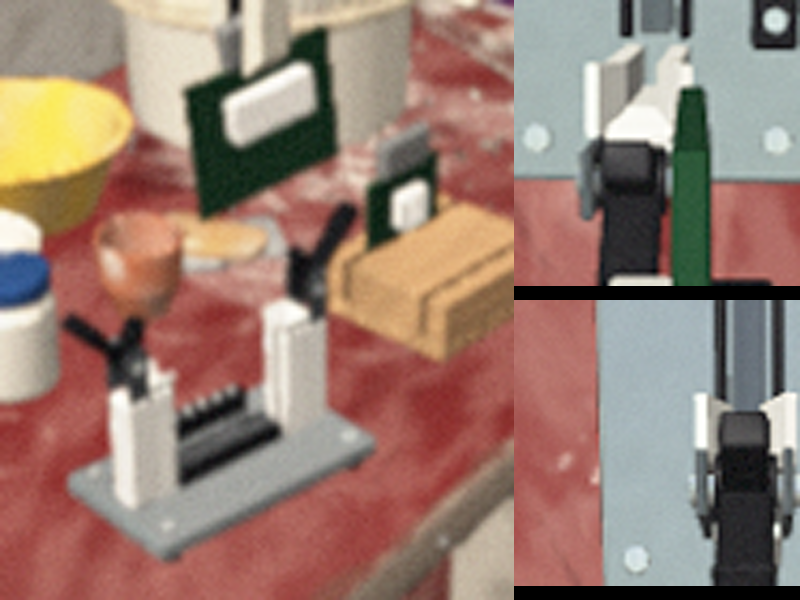

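Run:
```python
from h import *
import pickle
r=np.array([.4626,-.0033,0]);yaw=-.219
for n,uv in(("w2",(215+(628-514)/286*70,120+143/286*70)),("w4",(200+(743-514)/286*77,112/286*77)),("w3",(140+299/2.6,367/2.6))):
    p,s=pickle.load(open(n+".pkl","rb"))
    for z in(.14,.148,.155): print(n,z,(R.from_euler('z',-yaw).apply(at_z(p,uv,z)-r)).round(4))
def nose(y,z): pass
for n in("w2","w4"):
    p,s=pickle.load(open(n+".pkl","rb"))
    for lab,P in(("hinge",[0,-.071,.121]),("tip0",[0,-.071-.042,.161])): print(n,lab,proj(p,frame(r,yaw,P)))
```

```text
w2 0.14 [-0.0008 -0.0595  0.14  ]
w2 0.148 [-0.0002 -0.0584  0.148 ]
w2 0.155 [ 0.0003 -0.0575  0.155 ]
w4 0.14 [-0.001  -0.0575  0.14  ]
w4 0.148 [-0.0009 -0.0594  0.148 ]
w4 0.155 [-0.0008 -0.0611  0.155 ]
w3 0.14 [-1.00e-04  5.85e-02  1.40e-01]
w3 0.148 [1.00e-04 5.91e-02 1.48e-01]
w3 0.155 [0.0002 0.0596 0.155 ]
w2 hinge [[245.27779862 164.15938588]]
w2 tip0 [[242.61519107 217.7685298 ]]
w4 hinge [[263.18283743  50.9809698 ]]
w4 tip0 [[263.11280571  95.02897879]]
```

The noses sit symmetrically at |y'|≈0.059, so the levers haven't moved and the rack centre estimate holds. To straighten the card I'll lower it lightly gripped onto the flat front strip of the rack base (x'≈-32 mm), so its lower edge comes level, then grip again.

```bash
python3 st.py .432 .0065 .30 -.219
python3 -m jog '[8,0.1,-0.08,0,0, 8,0.1,-0.08,0,0, 8,0.1,-0.08,0,0, 8,0.1,-0.08,0,0, 8,0.1,-0.08,0,0, 8,0.1,-0.08,0,0, 8,0.1,-0.08,0,0, 8,0.05,-0.05,0,0, 8,0,0,0,0, 8,0,0,0,0]'
python3 st.py .432 .0065 .15 -.219
```

```text
18.2 [ 0.4565 -0.0344  0.3075] 0.1250370498744776 [ 0.44  0.17 -0.53  1.83  0.06  1.18 -0.33]
units [ 0.851 -0.823  0.231] heading y -0.2294 turn -0.099 tilt [-0.0179  0.0326 -0.9993]
clock: 19.03
position: [0.4369, 0.0016, 0.309]
ee_rot: [-2.438, -1.923, -0.008]
force: [0.3, -0.1, -1.0]
width: 0.131
19.0333 [0.4369 0.0016 0.309 ] 0.1313888281867376 [ 0.4   0.13 -0.56  1.86  0.04  1.18 -0.4 ]
units [-0.015 -0.049  3.978] heading y -0.2345 turn -0.148 tilt [-0.0182  0.0318 -0.9993]
```

```bash
python3 -m jog '[8,0,0,0.15,-0.05, 8,0,0,0.2,-0.05, 8,0,0,0.2,-0.04, 8,0,0,0.2,0, 8,0,0,0.2,0, 8,0,0,0.2,0, 8,0,0,0.2,0, 8,0,0,0.2,0, 8,0,0,0.2,0, 8,0,0,0.2,0, 8,0,0,0.2,0, 8,0,0,0.2,0, 8,0,0,0.2,0, 8,0,0,0.2,0, 8,0,0,0.2,0, 8,0,0,0.2,0, 8,0,0,0.2,0, 8,0,0,0.1,0, 8,0,0,0,0]'
python3 st.py .432 .0065 .15 -.219
```

```text
clock: 20.62
position: [0.4336, 0.0056, 0.1545]
ee_rot: [-2.422, -1.94, -0.007]
force: [-0.3, -0.4, -1.5]
width: 0.129
20.6167 [0.4336 0.0056 0.1545] 0.12924082327415976 [ 0.33  0.31 -0.54  2.09  0.17  0.8  -0.52]
units [ 0.011 -0.042  0.113] heading y -0.2195 turn -0.004 tilt [-0.0206  0.0325 -0.9993]
```

```bash
python3 -m jog '[8,0,0,0.08,0, 8,0,0,0.08,0, 8,0,0,0.08,0, 8,0,0,0.08,0, 8,0,0,0.08,0, 8,0,0,0.08,0, 8,0,0,0.05,0]' 10;  python3 -m jog '[8,0,0,0.05,0, 8,0,0,0.05,0, 8,0,0,0.05,0, 8,0,0,0.03,0, 8,0,0,0,0]'; python3 snap.py w6 | cut -c1-20; python3 st.py .432 .0065 .125 -.219;  python3 - <<'E'
import cv2
im=cv2.imread("pics/w6.png").astype(int)
print([(r,int(im[r,257:260,1].mean())) for r in range(134,162)],[(r,int(im[r,257:260,1].mean())) for r in range(212,240)])
E
```

```text
clock: 21.2
position: [0.4345, 0.0062, 0.1324]
ee_rot: [-2.424, -1.941, -0.01]
force: [-1.3, -5.6, 13.1]
width: 0.129
clock: 21.62
position: [0.4356, 0.0025, 0.1272]
ee_rot: [-2.432, -1.942, -0.006]
force: [-1.2, 1.3, 0.1]
width: 0.128
green start 150 G [(
21.6667 [0.4358 0.0027 0.1271] 0.1297210476338472 [ 0.31  0.35 -0.51  2.12  0.22  0.73 -0.56]
units [ 0.071 -0.112  0.058] heading y -0.2229 turn -0.037 tilt [-0.0151  0.026  -0.9995]
[(134, 228), (135, 228), (136, 227), (137, 227), (138, 228), (139, 228), (140, 226), (141, 227), (142, 229), (143, 228), (144, 229), (145, 227), (146, 227), (147, 227), (148, 232), (149, 164), (150, 89), (151, 80), (152, 81), (153, 84), (154, 82), (155, 84), (156, 84), (157, 83), (158, 82), (159, 83), (160, 82), (161, 79)] [(212, 120), (213, 118), (214, 119), (215, 120), (216, 119), (217, 119), (218, 122), (219, 121), (220, 120), (221, 118), (222, 118), (223, 141), (224, 155), (225, 158), (226, 158), (227, 160), (228, 160), (229, 160), (230, 160), (231, 161), (232, 162), (233, 162), (234, 165), (235, 164), (236, 164), (237, 163), (238, 164), (239, 180)]
```

Run:
```python
from card import *
im=cv2.imread("pics/w6.png").astype(int)
print([(r,int(im[r,257:260,1].mean())) for r in range(160,178)])
c=im[:,257:260,1].mean(1);t=next(r for r in range(155,180) if c[r]>100)
print(t);cardfit("w6.pkl",t-.5,148.9,222.5)
p,s=pickle.load(open("w6.pkl","rb"));g=im[:,:,1]-im[:,:,2]>15
for r in(152,160,170,185,200):
    x=np.where(g[r,240:280])[0]+240;print(r,x.min(),x.max())
```

```text
[(160, 82), (161, 79), (162, 109), (163, 119), (164, 120), (165, 123), (166, 118), (167, 120), (168, 121), (169, 121), (170, 119), (171, 119), (172, 120), (173, 118), (174, 120), (175, 120), (176, 119), (177, 119)]
162
w6.pkl a,b,h [-0.0047 -0.0579 -0.0037] [ 0.6 -0.  -0.6 -0.9] bottom end [0.4438 0.0485 0.0199] top end [0.4463 0.0513 0.1098]
152 254 279
160 250 275
170 242 263
185 252 263
200 254 263
```

```bash
python3 -m jog '[8,0,0,0.05,0, 8,0,0,0.05,0, 8,0,0,0.06,0]'; python3 -m jog '[8,0,0,0,0]'
cat > cf.py <<'E'
import sys
from card import *
n=sys.argv[1];im=cv2.imread(f"pics/{n}.png").astype(int);c=im[:,257:260].mean(1);G=c[:,1];g=G-c[:,2]
# bar bottom: jump from board (green) to grey; bar: first non-green row above 200
bb=next(r for r in range(200,240) if g[r]<12)
t=max(range(145,185),key=lambda r:(G[r+1]-G[r-1]) if g[r-2]>12 and g[r+2]>15 else -99)
b0=next(r for r in range(t,110,-1) if not(g[r]>12 and G[r]<150))
print("rows",b0,t,bb);cardfit(n+".pkl",t-.3,b0+.5,bb-.5)
E
python3 snap.py w7 |cut -c1-18; python3 cf.py w6; python3 cf.py w7; python3 st.py .432 .0065 .125 -.219
```

```text
clock: 21.92
position: [0.4368, 0.0006, 0.1224]
ee_rot: [-2.437, -1.943, -0.006]
force: [-2.1, -3.5, 13.8]
width: 0.135
clock: 22.0
position: [0.4369, 0.0003, 0.1224]
ee_rot: [-2.437, -1.942, -0.006]
force: [-2.0, -0.0, -1.0]
width: 0.13
green start 148 G 
rows 149 162 224
w6.pkl a,b,h [-0.0046 -0.0613 -0.005 ] [ 0.7 -0.  -0.8 -1.2] bottom end [0.4437 0.0482 0.0209] top end [0.4463 0.0512 0.1108]
rows 146 167 229
w7.pkl a,b,h [-0.0071 -0.0123 -0.0058] [ 0.8  0.  -0.9 -1.5] bottom end [0.446  0.048  0.0194] top end [0.4473 0.0471 0.1094]
22.05 [0.4369 0.0005 0.1224] 0.12811436450817387 [ 0.3   0.36 -0.51  2.12  0.23  0.72 -0.57]
units [ 0.12  -0.155 -0.06 ] heading y -0.2248 turn -0.056 tilt [-0.0123  0.0221 -0.9997]
```

The card is upright again, to about 0.006 rad across its width and 0.014 front to back. I'll grip firmly, lift gently and go over the guides.

```bash
python3 -m jog '[8,0,0,0,0, 8,0,0,0,0, 8,0,0,0,0, 8,0,0,-0.1,0, 8,0,0,-0.1,0, 8,0,0,-0.2,0, 8,0,0,-0.2,0, 8,0,0,-0.2,0, 8,0,0,-0.25,0, 8,0,0,-0.25,0, 8,0,0,-0.25,0, 8,0,0,-0.25,0, 8,0,0,-0.25,0, 8,0,0,-0.25,0, 8,0,0,-0.25,0, 8,0,0,-0.25,0, 8,0,0,-0.25,0, 8,0,0,-0.25,0, 8,0,0,-0.2,0, 8,0,0,0,0]' 55
python3 st.py .4652 .003 .27 -.219
```

```text
clock: 23.72
position: [0.4382, -0.0007, 0.2808]
ee_rot: [-2.436, -1.949, -0.017]
force: [-0.0, 0.0, -0.3]
width: 0.125
23.7167 [ 0.4382 -0.0007  0.2808] 0.1253381395359818 [ 0.4   0.15 -0.56  1.92  0.06  1.1  -0.41]
units [0.232 0.64  0.268] heading y -0.2213 turn -0.022 tilt [-0.0049  0.0237 -0.9997]
```

```bash
python3 -m jog '[8,0.03,0.07,0,0, 8,0.03,0.07,0,0, 8,0.03,0.07,0,0, 8,0.03,0.07,0,0, 8,0.03,0.07,0,0, 8,0.03,0.07,0,0, 8,0.02,0.07,0,0, 8,0.02,0.06,0,0, 8,0,0.04,0,0, 8,0,0,0,0, 8,0,0,0,0]'
python3 st.py .4652 .003 .27 -.219; python3 snap.py w8|cut -c1-18; python3 cf.py w8
python3 - <<'E'
import cv2,numpy as np
im=cv2.imread("pics/w8.png").astype(int);g=im[:,:,1]-im[:,:,2]>15
for r in(150,156,165,180,195,205):
    x=np.where(g[r,245:275]&(im[r,245:275,1]<150))[0]+245
    if len(x):print(r,x.min(),x.max())
E
```

```text
clock: 24.63
position: [0.4652, 0.0033, 0.2786]
ee_rot: [-2.434, -1.948, -0.013]
force: [-0.4, -0.2, -1.7]
width: 0.126
24.6333 [0.4652 0.0033 0.2786] 0.12592278453431902 [ 0.37  0.21 -0.56  1.86  0.09  1.11 -0.44]
units [-0.013  0.005  0.216] heading y -0.2208 turn -0.017 tilt [-0.0085  0.0245 -0.9997]
green start 148 G 
rows 146 167 229
w8.pkl a,b,h [-0.0071 -0.0123 -0.0058] [ 0.8  0.  -0.9 -1.5] bottom end [0.4745 0.0513 0.1759] top end [0.4755 0.0502 0.2658]
150 255 261
156 254 261
165 253 262
180 253 262
195 253 262
205 254 263
```

Run:
```python
from h import *
import pickle
p,s=pickle.load(open("w8.pkl","rb"));im=cv2.imread("pics/w8.png")
T=R.from_rotvec(s['ee_rot'])
b=-.0123
def card(P):
    o=[]
    for x,y,z in P:
        dz=z-.103;o.append([-.0071+y*np.cos(b)-dz*np.sin(b),x,.006-.0058-(dz*np.cos(b)+y*np.sin(b))])
    return s['position']+T.apply(o)
print("pred cols bottom/top end",proj(p,card([[0,.055,0],[0,.055,.09],[0,.03,.09]])))
r=[.4626,-.0033,0];F=lambda P:frame(r,-.219,P)
S=[(card([[-.0025,.055,.09],[.0025,.055,.09],[.0025,.055,0],[-.0025,.055,0]]),(255,0,255)),
 (F([[0,.088,.02],[0,-.02,.02]]),(0,255,255)),(F([[-.0165,.071,.121],[.0165,.071,.121]]),(0,0,255)),(F(box_top(.05,.088,.02)),(0,255,255)),
 (F([[-.004,.0567,.106],[.004,.0567,.106],[.004,.0567,.034],[-.004,.0567,.034]]),(255,255,0))]
overlay(p,im,S,"pics/o8.png",(185,0,335,180),3.3)
a=cv2.imread("pics/o8.png")
overlay(p,im,[],"pics/o8b.png",(225,50,290,180),4.6)
q=cv2.imread("pics/o8b.png");h=max(a.shape[0],q.shape[0]);c=np.zeros((h,a.shape[1]+q.shape[1],3),np.uint8);c[:a.shape[0],:a.shape[1]]=a;c[:q.shape[0],a.shape[1]:]=q;print(c.shape);cv2.imwrite("pics/o8.png",c)
mid=card([[0,0,0],[0,0,.045],[0,0,.09]]);print("card centre in rack",R.from_euler('z',.219).apply(mid-r).round(4))
```

```text
pred cols bottom/top end [[258.93832837 146.47264372]
 [259.56015415 167.44421609]
 [259.52799974 218.52009286]]
(598, 794, 3)
card centre in rack [[-4.000e-04  9.000e-04  1.753e-01]
 [ 3.000e-04  5.000e-04  2.203e-01]
 [ 9.000e-04  1.000e-04  2.653e-01]]
```

View pics/o8.png

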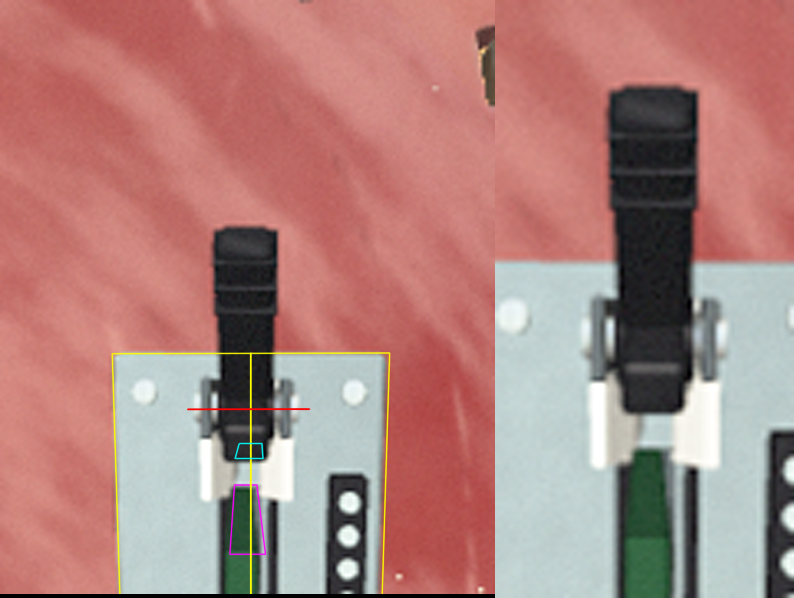

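The overlay shows the card centred on the guides to within about 1 mm. Card and guides both read about 0.7 mm off in x, a shared bias that cancels, and the left hinge pin reads about 2 mm off in y. Going down in small steps.

```bash
python3 -m jog '[8,0,0,0.1,0, 8,0,0,0.12,0, 8,0,0,0.12,0, 8,0,0,0.12,0, 8,0,0,0.12,0, 8,0,0,0.12,0, 8,0,0,0.12,0, 8,0,0,0.12,0, 8,0,0,0.12,0, 8,0,0,0.12,0, 8,0,0,0.12,0, 8,0,0,0.12,0, 8,0,0,0,0]'
python3 st.py .4652 .003 .20 -.219
```

```text
clock: 25.77
position: [0.4636, 0.0045, 0.2151]
ee_rot: [-2.434, -1.947, -0.012]
force: [0.5, -0.4, -1.6]
width: 0.126
25.7667 [0.4636 0.0045 0.2151] 0.12619648483182477 [ 0.35  0.27 -0.55  1.96  0.14  0.96 -0.49]
units [-0.037  0.052  0.377] heading y -0.2211 turn -0.02 tilt [-0.0095  0.0241 -0.9997]
```

```bash
python3 -m jog '[8,-0.02,0.03,0.02,0, 8,-0.01,0.02,0.02,0, 8,0,0,0,0]'; python3 st.py .4652 .003 .20 -.219
python3 -m jog '[8,-0.002,0.002,0.08,0, 8,-0.002,0.002,0.08,0, 8,-0.002,0.002,0.08,0, 8,-0.002,0.002,0.08,0, 8,-0.002,0.002,0.08,0]'; python3 st.py .4652 .003 .20 -.219
```

```text
clock: 26.02
position: [0.4655, 0.0029, 0.2133]
ee_rot: [-2.433, -1.947, -0.012]
force: [-0.7, 1.1, -1.2]
width: 0.126
26.0167 [0.4655 0.0029 0.2133] 0.12583791326064223 [ 0.35  0.28 -0.55  1.96  0.14  0.96 -0.49]
units [-0.007 -0.004  0.331] heading y -0.2208 turn -0.018 tilt [-0.0096  0.0242 -0.9997]
clock: 26.43
position: [0.4666, 0.0027, 0.1969]
ee_rot: [-2.435, -1.948, -0.015]
force: [-0.0, -0.1, -1.2]
width: 0.125
26.4333 [0.4666 0.0027 0.1969] 0.1250963264499304 [ 0.34  0.3  -0.54  1.98  0.16  0.92 -0.5 ]
units [ 0.    -0.037 -0.077] heading y -0.2213 turn -0.022 tilt [-0.0071  0.0241 -0.9997]
```

```bash
python3 -m jog '[8,-0.002,-0.015,0.08,0, 8,-0.002,-0.01,0.08,0, 8,-0.002,0,0.08,0, 8,-0.002,0,0.08,0, 8,-0.002,0,0.08,0]'; python3 st.py .4652 .003 .15 -.219
python3 -m jog '[8,-0.002,0,0.08,0, 8,-0.002,0,0.08,0, 8,-0.002,0,0.08,0, 8,-0.002,0,0.08,0]'; python3 st.py .4652 .003 .137 -.219
```

```text
clock: 26.85
position: [0.465, 0.003, 0.1788]
ee_rot: [-2.435, -1.948, -0.014]
force: [0.1, 0.9, -1.2]
width: 0.125
26.85 [0.465  0.003  0.1788] 0.12492904169480445 [ 0.33  0.32 -0.53  2.    0.18  0.87 -0.52]
units [-0.015  0.014  0.721] heading y -0.2211 turn -0.02 tilt [-0.0078  0.0241 -0.9997]
clock: 27.18
position: [0.4649, 0.003, 0.1646]
ee_rot: [-2.435, -1.948, -0.014]
force: [0.2, -0.4, -0.5]
width: 0.127
27.1833 [0.4649 0.003  0.1646] 0.1272870775478325 [ 0.32  0.34 -0.53  2.02  0.19  0.84 -0.53]
units [-0.014  0.017  0.689] heading y -0.2212 turn -0.021 tilt [-0.0079  0.0242 -0.9997]
```

No contact forces so far, and the lower edge is at about 61 mm, inside the guides. Continuing to the connector.

```bash
python3 -m jog '[8,-0.002,0,0.08,0, 8,-0.002,0,0.08,0, 8,-0.002,0,0.08,0, 8,-0.002,0,0.08,0, 8,-0.002,0,0.08,0, 8,-0.002,0,0.08,0]'; python3 st.py .4652 .003 .137 -.219
python3 -m jog '[8,-0.002,0,0.04,0, 8,-0.002,0,0.04,0, 8,-0.002,0,0.04,0]'; python3 st.py .4652 .003 .137 -.219
```

```text
clock: 27.68
position: [0.4647, 0.003, 0.1433]
ee_rot: [-2.435, -1.948, -0.014]
force: [0.1, -0.1, -2.0]
width: 0.128
27.6833 [0.4647 0.003  0.1433] 0.12844641665312273 [ 0.31  0.37 -0.52  2.04  0.22  0.79 -0.55]
units [-0.001  0.014  0.157] heading y -0.2212 turn -0.021 tilt [-0.0076  0.0243 -0.9997]
clock: 27.93
position: [0.4644, 0.0029, 0.1375]
ee_rot: [-2.434, -1.947, -0.014]
force: [-1.2, 0.3, -1.5]
width: 0.132
27.9333 [0.4644 0.0029 0.1375] 0.13215684194721064 [ 0.31  0.38 -0.51  2.05  0.22  0.78 -0.56]
units [0.006 0.019 0.013] heading y -0.2211 turn -0.02 tilt [-0.0083  0.0243 -0.9997]
```

```bash
python3 -m jog '[8,0,0,0.04,0, 8,0,0,0.04,0]'; python3 -m jog '[8,0,0,0.04,0, 8,0,0,0.04,0]';python3 -m jog '[8,0,0,0.04,0]'
```

```text
clock: 28.1
position: [0.4646, 0.003, 0.1343]
ee_rot: [-2.435, -1.948, -0.014]
force: [-0.8, -0.3, 3.3]
width: 0.128
clock: 28.27
position: [0.4646, 0.0031, 0.1313]
ee_rot: [-2.435, -1.948, -0.014]
force: [-1.9, 0.0, 3.9]
width: 0.129
clock: 28.35
position: [0.4646, 0.0031, 0.1298]
ee_rot: [-2.435, -1.948, -0.014]
force: [-0.5, -0.1, 6.3]
width: 0.125
```

```bash
python3 -m jog '[12,0,0,0,0, 20,0,0,0,0, 30,0,0,0,0, 36,0,0,0,0, 36,0,0,-0.1,0, 36,0,0,-0.2,0, 36,0,0,-0.3,0, 36,0,0,-0.4,0, 36,0,0,-0.4,0, 36,0,0,-0.4,0, 30,0,0,-0.4,0, 20,0,0,-0.3,0, 10,0,0,-0.2,0, 2,0,0,-0.1,0, 0,0,0,0,0, 0,0,0,0,0]' 40; python3 snap.py w9 >/dev/null
python3 - <<'E'
from h import *
k=lambda a,w,h:cv2.resize(a,(w,h),interpolation=cv2.INTER_CUBIC)
import sys
from cell import *
im=cv2.cvtColor(get_image("scene"),cv2.COLOR_RGB2BGR)
w=cv2.imread("pics/w9.png")
c=np.zeros((600,800,3),np.uint8);c[:400,:400]=k(im[170:275,195:300],400,400);c[:,400:]=k(w[0:240,160:320],400,600)
cv2.imwrite("pics/m9.png",c)
E
python3 st.py .4626 -.0033 .2 -.219
```

```text
clock: 29.68
position: [0.4636, 0.0011, 0.2504]
ee_rot: [-2.432, -1.949, -0.013]
force: [0.0, 0.6, 0.6]
width: 0.023
29.7833 [0.4634 0.0012 0.25  ] 0.002727949993916601 [ 0.37  0.23 -0.55  1.91  0.11  1.04 -0.45]
units [-0.141  0.024  1.246] heading y -0.2193 turn -0.003 tilt [-0.01    0.0253 -0.9996]
```

View pics/m9.png

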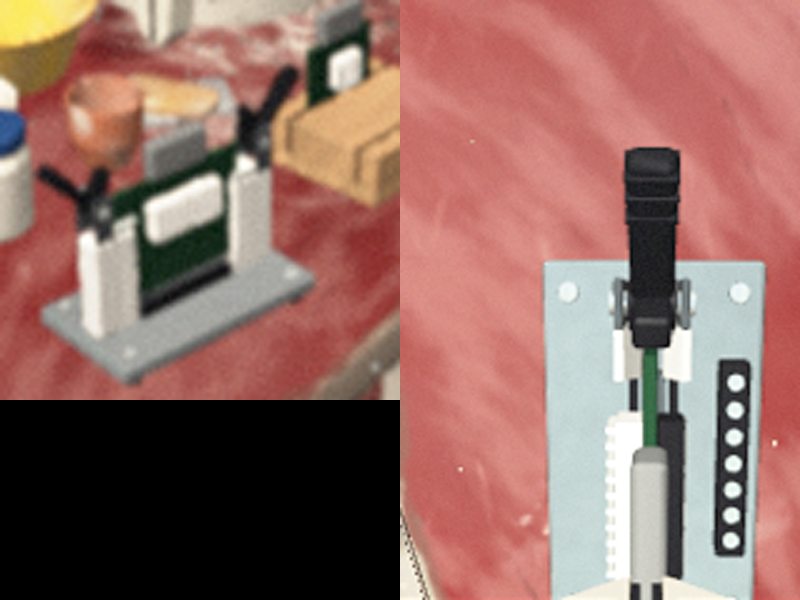

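The broad card is seated between both guides with the levers still open, and the narrow card is in its slot. Next the left lever: fingers closed, moving outside its tip.

```bash
python3 st.py .493 .1333 .25 -.219
python3 -m jog '[0,0.2,0,0,0, 0,0.4,0,0,0, 0,0.4,0,0,0, 0,0.4,0,0,0, 0,0.4,0,0,0, 0,0.4,0,0,0, 0,0.4,0,0,0, 0,0.4,0,0,0, 0,0.3,0,0,0, 0,0.1,0,0,0, 0,0,0,0,0, 0,0,0,0,0]'
python3 st.py .493 .1333 .177 -.219
```

```text
29.7833 [0.4634 0.0012 0.25  ] 0.002727949993916601 [ 0.37  0.23 -0.55  1.91  0.11  1.04 -0.45]
units [3.384e+00 3.000e-03 7.600e-02] heading y -0.2193 turn -0.003 tilt [-0.01    0.0253 -0.9996]
clock: 30.78
position: [0.4878, 0.1428, 0.2438]
ee_rot: [-2.425, -1.939, 0.017]
force: [1.0, -0.3, 0.4]
width: 0.007
30.7833 [0.4878 0.1428 0.2438] 0.00668479169370739 [ 0.1   0.33 -0.6   1.81  0.17  1.08 -0.78]
units [-0.226  0.238  1.659] heading y -0.2213 turn -0.022 tilt [-0.0313  0.0218 -0.9993]
```

```bash
python3 -m jog '[0,-0.04,0.06,0.2,0, 0,-0.04,0.06,0.2,0, 0,-0.03,0.05,0.2,0, 0,-0.02,0.03,0.2,0, 0,0,0,0.2,0, 0,0,0,0.2,0, 0,0,0,0.2,0, 0,0,0,0.1,0, 0,0,0,0,0]'
cat >> st.py <<'E'
T=R.from_rotvec(s['ee_rot']);tip=s['position']+T.apply([0,0,.025]);q=R.from_euler('z',.219).apply(tip-[.4626,-.0033,0]);print("fingertip in rack",q.round(4),"force rack",R.from_euler('z',.219).apply(s['force']).round(1))
E
python3 st.py .493 .1333 .177 -.219
```

```text
clock: 31.53
position: [0.4892, 0.1372, 0.1755]
ee_rot: [-2.42, -1.939, 0.026]
force: [0.0, -0.3, 0.6]
width: 0.007
31.5333 [0.4892 0.1372 0.1755] 0.0065956253078907024 [ 0.08  0.41 -0.58  1.89  0.23  0.94 -0.82]
units [-0.074  0.113 -0.042] heading y -0.2196 turn -0.006 tilt [-0.038   0.021  -0.9991]
fingertip in rack [-0.0056  0.1432  0.1506] force rack [ 0.1 -0.2  0.6]
```

```bash
python3 -m jog '[0,-0.1,0.05,0,0, 0,-0.12,0.05,0,0, 0,-0.15,0.02,0,0, 0,-0.15,0,0,0, 0,-0.15,0,0,0, 0,-0.15,0,0,0]'
python3 st.py .493 .1333 .177 -.219 | tail -1
python3 -m jog '[0,-0.15,0,0,0, 0,-0.15,0,0,0, 0,-0.15,0,0,0, 0,-0.15,0,0,0]'
python3 st.py .493 .1333 .177 -.219 | tail -1
```

```text
clock: 32.03
position: [0.49, 0.111, 0.1791]
ee_rot: [-2.412, -1.943, 0.001]
force: [-2.2, 12.3, 8.2]
width: 0.003
fingertip in rack [0.001  0.1182 0.1541] force rack [-4.8 11.6  8.2]
clock: 32.37
position: [0.4883, 0.0989, 0.1854]
ee_rot: [-2.4, -1.95, -0.035]
force: [-0.9, 8.0, 4.8]
width: 0.008
fingertip in rack [0.0023 0.1066 0.1604] force rack [-2.6  7.6  4.8]
```

```bash
python3 -m jog '[0,-0.15,0,0.03,0, 0,-0.15,0,0.02,0, 0,-0.15,0,0.02,0, 0,-0.15,0,0.02,0, 0,-0.15,0,0.02,0]'
python3 st.py .493 .1333 .177 -.219 | tail -1
python3 -m jog '[0,-0.15,0,0,0, 0,-0.15,0,0,0, 0,-0.15,0,0,0]'
python3 st.py .493 .1333 .177 -.219 | tail -2
```

```text
clock: 32.78
position: [0.4858, 0.076, 0.186]
ee_rot: [-2.395, -1.955, -0.065]
force: [0.2, 6.3, 3.9]
width: 0.004
fingertip in rack [0.0051 0.0841 0.161 ] force rack [-1.2  6.2  3.9]
clock: 33.03
position: [0.4824, 0.0609, 0.186]
ee_rot: [-2.391, -1.957, -0.075]
force: [1.3, 7.3, -1.5]
width: 0.004
units [ 1.806 -0.097  0.354] heading y -0.1987 turn 0.194 tilt [ 0.0051  0.0707 -0.9975]
fingertip in rack [0.0052 0.0687 0.1611] force rack [-0.3  7.4 -1.5]
```

```bash
python3 -m jog '[0,-0.12,0,0,0, 0,-0.12,0,0,0]'
python3 st.py .493 .1333 .177 -.219 | tail -1
python3 -m jog '[0,-0.15,0,0,0, 0,-0.15,0,0,0]'
python3 st.py .493 .1333 .177 -.219 | tail -2
```

```text
clock: 33.2
position: [0.4813, 0.0541, 0.1862]
ee_rot: [-2.387, -1.957, -0.085]
force: [2.4, 19.9, -1.7]
width: 0.007
fingertip in rack [0.0056 0.062  0.1613] force rack [-2.  19.9 -1.7]
clock: 33.37
position: [0.4812, 0.0525, 0.1876]
ee_rot: [-2.375, -1.96, -0.11]
force: [2.9, 23.8, -0.5]
width: 0.007
units [ 2.006 -0.095  0.453] heading y -0.191 turn 0.268 tilt [ 0.0164  0.0916 -0.9957]
fingertip in rack [0.006  0.0608 0.1627] force rack [-2.3 23.9 -0.5]
```

```bash
python3 -m jog '[0,0.15,0,0,0.05, 0,0.2,0,-0.2,0.05, 0,0.1,0,-0.4,0.05, 0,0,0,-0.4,0.05, 0,0,0,-0.4,0.05, 0,0,0,-0.3,0, 0,0,0,-0.1,0, 0,0,0,0,0]'
python3 st.py .4322 -.1399 .26 -.219
```

```text
clock: 34.03
position: [0.4822, 0.0605, 0.2667]
ee_rot: [-2.406, -1.924, -0.103]
force: [0.7, -0.9, 0.3]
width: 0.007
34.0333 [0.4822 0.0605 0.2667] 0.0066681531704060925 [ 0.35  0.25 -0.63  1.86  0.07  1.04 -0.52]
units [-5.157 -0.116 -0.291] heading y -0.2216 turn -0.025 tilt [ 0.0153  0.0877 -0.996 ]
fingertip in rack [0.0051 0.0688 0.2418] force rack [ 0.9 -0.7  0.3]
```

```bash
python3 -m jog '[0,-0.2,0,-0.02,0, 0,-0.4,0,-0.03,0, 0,-0.4,-0.01,-0.03,0, 0,-0.4,-0.01,-0.03,0, 0,-0.4,-0.01,-0.03,0, 0,-0.4,-0.01,-0.03,0, 0,-0.4,-0.01,-0.03,0, 0,-0.4,-0.01,-0.03,0, 0,-0.4,-0.01,-0.03,0, 0,-0.4,-0.01,-0.03,0, 0,-0.4,-0.01,-0.03,0, 0,-0.4,-0.01,-0.03,0, 0,-0.3,-0.01,-0.03,0, 0,-0.15,0,0,0, 0,0,0,0,0, 0,0,0,0,0]'
python3 st.py .4322 -.1399 .18 -.219
```

```text
clock: 35.37
position: [0.4185, -0.1552, 0.2524]
ee_rot: [-2.404, -1.907, -0.076]
force: [1.0, -0.2, 0.2]
width: 0.004
35.3667 [ 0.4185 -0.1552  0.2524] 0.003532600135630012 [ 0.73  0.21 -0.5   1.93  0.02  1.06 -0.  ]
units [0.299 0.294 1.834] heading y -0.2284 turn -0.089 tilt [-0.006   0.087  -0.9962]
fingertip in rack [-0.0107 -0.1558  0.2275] force rack [1.  0.  0.2]
```

```bash
python3 -m jog '[0,0,0.05,0.2,-0.03, 0,0,0.05,0.2,-0.03, 0,0,0.05,0.2,-0.03, 0,0,0.05,0.2,0, 0,0,0.05,0.2,0, 0,0,0,0.2,0, 0,0,0,0.2,0, 0,0,0,0.2,0, 0,0,0,0.15,0, 0,0,0,0,0]'
python3 st.py .4322 -.1399 .18 -.219
```

```text
clock: 36.2
position: [0.4288, -0.1465, 0.1732]
ee_rot: [-2.385, -1.926, -0.076]
force: [0.7, 0.3, -0.8]
width: 0.007
36.2 [ 0.4288 -0.1465  0.1732] 0.0066321869723297185 [ 0.67  0.32 -0.49  2.02  0.08  0.87 -0.06]
units [ 0.193  0.045 -0.156] heading y -0.2112 turn 0.074 tilt [-0.0087  0.0894 -0.996 ]
fingertip in rack [-0.0026 -0.145   0.1483] force rack [ 0.7  0.5 -0.8]
```

```bash
python3 -m jog '[0,0.12,0.01,0,0, 0,0.12,0.01,0,0, 0,0.15,0,0,0, 0,0.15,0,0,0, 0,0.15,0,0,0, 0,0.15,0,0,0]'
python3 st.py .493 .1333 .177 -.219 | tail -1
python3 -m jog '[0,0.15,0,0.01,0, 0,0.15,0,0.01,0, 0,0.15,0,0.01,0, 0,0.15,0,0.01,0]'
python3 st.py .493 .1333 .177 -.219 | tail -2
```

```text
clock: 36.7
position: [0.4373, -0.1167, 0.1778]
ee_rot: [-2.395, -1.924, -0.071]
force: [-3.7, -8.9, 5.8]
width: 0.002
fingertip in rack [-0.0006 -0.1142  0.1529] force rack [-1.7 -9.5  5.8]
clock: 37.03
position: [0.4434, -0.0971, 0.181]
ee_rot: [-2.407, -1.924, -0.065]
force: [-2.2, -5.0, 2.8]
width: 0.006
units [ 5.871 -0.053  0.513] heading y -0.2216 turn -0.025 tilt [-0.0037  0.0725 -0.9974]
fingertip in rack [ 0.0011 -0.094   0.1561] force rack [-1.  -5.4  2.8]
```

```bash
python3 -m jog '[0,0.15,0,0,0, 0,0.15,0,0,0, 0,0.15,0,0,0]'
python3 st.py .493 .1333 .177 -.219 | tail -1
python3 -m jog '[0,0.15,0,0,0, 0,0.15,0,0,0]'
python3 st.py .493 .1333 .177 -.219 | tail -1
python3 -m jog '[0,0.15,0,0,0, 0,0.15,0,0,0]'
python3 st.py .493 .1333 .177 -.219 | tail -1
```

```text
clock: 37.28
position: [0.4467, -0.0815, 0.1833]
ee_rot: [-2.413, -1.924, -0.059]
force: [-1.3, -6.2, -3.5]
width: 0.003
fingertip in rack [ 0.001  -0.0781  0.1583] force rack [ 0.  -6.3 -3.5]
clock: 37.45
position: [0.4487, -0.0715, 0.1843]
ee_rot: [-2.417, -1.924, -0.054]
force: [-0.9, -6.1, -1.3]
width: 0.006
fingertip in rack [ 0.0008 -0.0681  0.1593] force rack [ 0.5 -6.2 -1.3]
clock: 37.62
position: [0.4497, -0.0656, 0.1848]
ee_rot: [-2.426, -1.923, -0.041]
force: [-3.9, -32.9, -4.7]
width: 0.005
fingertip in rack [ 0.0005 -0.0624  0.1598] force rack [  3.3 -33.   -4.7]
```

Both levers have reached a hard stop at the predicted place. I'll back off, rise and check.

```bash
python3 -m jog '[0,-0.15,0,0,0, 0,-0.2,0,-0.2,0, 0,-0.2,0,-0.4,0, 0,-0.2,0,-0.4,0, 0,-0.3,0,-0.4,0, 0,-0.4,0,-0.4,0, 0,-0.4,0,-0.2,0, 0,-0.4,0,0,0, 0,-0.3,0,0,0, 0,0,0,0,0, 0,0,0,0,0]'
python3 snap.py wa >/dev/null; python3 st.py .4626 -.0033 .28 -.219
python3 - <<'E'
from h import *
from cell import *
k=lambda a,w,h:cv2.resize(a,(w,h),interpolation=cv2.INTER_CUBIC)
im=cv2.cvtColor(get_image("scene"),cv2.COLOR_RGB2BGR);cv2.imwrite("pics/sa.png",im)
p=camera_params("scene");r=[.4626,-.0033,0]
F=lambda P:frame(r,-.219,P)
tips=[[0,s*(.071-.0288),.1713] for s in(1,-1)]
print("pred tips shut",proj(p,F(tips)).round(1),"hinges",proj(p,F([[0,.071,.121],[0,-.071,.121]])).round(1),"board top corners home",proj(p,F([[0,.055,.116],[0,-.055,.116],[0,0,.143]])).round(1))
w=cv2.imread("pics/wa.png")
c=np.zeros((600,800,3),np.uint8);c[:480,:480]=k(im[170:266,200:296],480,480);c[:480,480:]=k(w[0:240,160:320],320,480)
cv2.imwrite("pics/ma.png",c)
E
```

```text
clock: 38.53
position: [0.4284, -0.1696, 0.2729]
ee_rot: [-2.426, -1.936, -0.053]
force: [0.5, -0.6, -0.1]
width: 0.004
38.5833 [ 0.4285 -0.1696  0.2728] 0.003794247694649448 [ 0.7   0.2  -0.47  1.88  0.04  1.09 -0.  ]
units [ 4.247 -0.088  0.033] heading y -0.223 turn -0.038 tilt [ 0.0031  0.0504 -0.9987]
fingertip in rack [ 0.0026 -0.1685  0.2479] force rack [-0.4  0.8 -0.1]
pred tips shut [[227.7 203.6]
 [253.  192.9]] hinges [[219.7 224.3]
 [261.4 205.7]] board top corners home [[224.7 223.8]
 [257.  209.3]
 [240.9 207.6]]Traceback (most recent call last):
  File "snap.py", line 8, in <module>
    print("green start",next(r+120 for r in range(116) if g[r]>15 and c[r,1]<120),"G",[(r+120,int(c[r,1])) for r in list(range(16,42))+list(range(92,115))])
                        ~~~~^^^^^^^^^^^^^^^^^^^^^^^^^^^^^^^^^^^^^^^^^^^^^^^^^^^^^
StopIteration
```

View pics/ma.png

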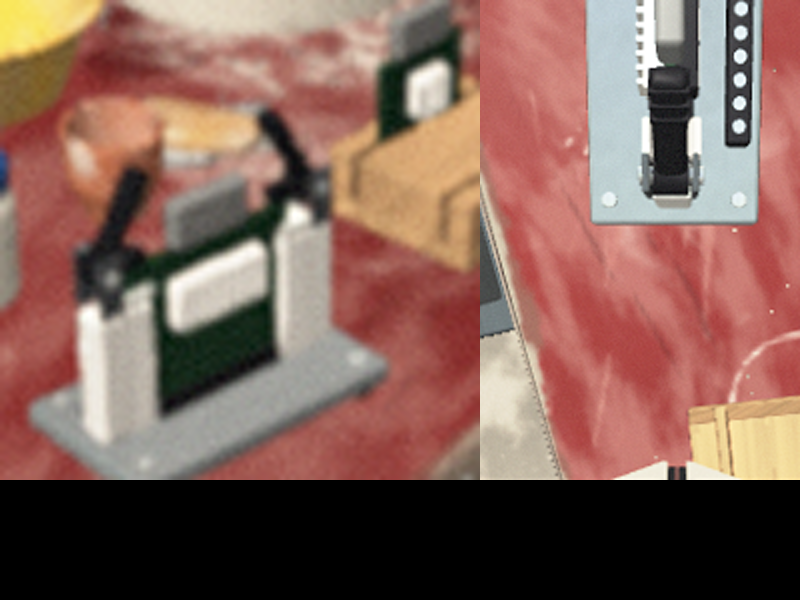

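The last view shows both levers leaning inward and the card seated. The right tip is at (253,193) px, matching the shut position. The left is at (226.6,204) against a predicted (227.7,203.6), within error, but I'll press the left lever once more to be sure.

```bash
python3 -m jog '[0,0.2,0,-0.01,0, 0,0.4,0,-0.01,0, 0,0.5,0,-0.01,0, 0,0.5,0,0,0, 0,0.5,0,0,0, 0,0.5,0,0,0, 0,0.5,0,0,0, 0,0.5,0,0,0, 0,0.5,0,0,0, 0,0.5,0,0,0, 0,0.5,0,0,0, 0,0.5,0,0,0, 0,0.5,0,0,0, 0,0.3,0,0,0, 0,0.1,0,0,0, 0,0,0,0,0, 0,0,0,0,0]'
python3 st.py .485 .098 .185 -.219
```

```text
clock: 40.05
position: [0.4799, 0.1238, 0.2885]
ee_rot: [-2.388, -1.964, -0.055]
force: [0.5, -0.6, -0.0]
width: 0.003
40.05 [0.4799 0.1238 0.2885] 0.0025053042064997646 [ 0.21  0.26 -0.65  1.79  0.11  1.12 -0.66]
units [-0.76   0.289  2.543] heading y -0.194 turn 0.239 tilt [-0.0039  0.0605 -0.9982]
fingertip in rack [-0.0111  0.1293  0.2635] force rack [ 0.6 -0.5 -0. ]
```

```bash
python3 -m jog '[0,-0.1,0.06,0.1,0.05, 0,-0.15,0.06,0.25,0.05, 0,-0.15,0.06,0.25,0.05, 0,-0.15,0.06,0.25,0.05, 0,-0.1,0.04,0.25,0.04, 0,0,0,0.25,0, 0,0,0,0.25,0, 0,0,0,0.25,0, 0,0,0,0.25,0, 0,0,0,0.2,0, 0,0,0,0.1,0, 0,0,0,0,0]'
python3 st.py .485 .098 .185 -.219
```

```text
clock: 41.05
position: [0.4824, 0.0826, 0.1754]
ee_rot: [-2.436, -1.904, -0.036]
force: [0.3, 0.5, 0.6]
width: 0.001
41.05 [0.4824 0.0826 0.1754] 0.0007135729991947183 [ 0.23  0.37 -0.59  1.95  0.19  0.88 -0.7 ]
units [ 0.401 -0.035 -0.219] heading y -0.2435 turn -0.234 tilt [-0.0121  0.0534 -0.9985]
fingertip in rack [1.000e-04 8.940e-02 1.505e-01] force rack [0.2 0.6 0.6]
```

```bash
python3 -m jog '[0,0,0,-0.12,-0.1, 0,-0.1,0,-0.1,-0.1, 0,-0.12,0,0,0, 0,-0.12,0,0,0, 0,-0.12,0,0,0]'
python3 st.py .485 .098 .185 -.219|tail -1
python3 -m jog '[0,-0.12,0,0,0, 0,-0.12,0,0,0]'
python3 st.py .485 .098 .185 -.219|tail -1
```

```text
clock: 41.47
position: [0.479, 0.0628, 0.1854]
ee_rot: [-2.414, -1.933, -0.04]
force: [-0.1, 0.6, -0.6]
width: 0.007
fingertip in rack [0.0011 0.0693 0.1604] force rack [-0.2  0.6 -0.6]
clock: 41.63
position: [0.4778, 0.0556, 0.1861]
ee_rot: [-2.412, -1.933, -0.05]
force: [3.4, 23.6, -2.4]
width: 0.005
fingertip in rack [0.0016 0.0622 0.1611] force rack [-1.8 23.8 -2.4]
```

The lever was still at its stop: the finger met no resistance up to y'≈0.069, then hit hard contact at 0.062, the same place as before. I'll withdraw and hand in.

```bash
python3 -m jog '[0,0.15,0,0,0, 0,0.2,0,-0.1,0, 0,0.2,0,-0.3,0, 0,0.1,0,-0.4,0, 0,0,0,-0.4,0, 0,0,0,-0.4,0, 0,0,0,-0.4,0, 0,0,0,-0.3,0, 0,0,0,-0.1,0, 0,0,0,0,0, 0,0,0,0,0]'
python3 - <<'E'
from h import *
from cell import *
p=camera_params("scene");a=cv2.imread("pics/sa.png").astype(int);b=cv2.cvtColor(get_image("scene"),cv2.COLOR_RGB2BGR).astype(int);z=cv2.imread("pics/scene0.png").astype(int)
d=np.abs(a-b).sum(2)
print("rack area change since last view",(d[180:262,208:280]>120).sum())
d0=np.abs(z-b).sum(2);q=proj(p,[[.644,-.144,.03],[.653,-.02,.05],[.51,-.278,.12]]).astype(int);print(q,[int((d0[v-10:v+10,u-8:u+8]>120).sum()) for u,v in q])
s=observe();print(s['clock'],s['position'],s['force']);print(sign_off())
E
```

```text
clock: 42.55
position: [0.4835, 0.0767, 0.2899]
ee_rot: [-2.413, -1.935, -0.048]
force: [-0.6, -0.2, 0.3]
width: -0.001
rack area change since last view 0
[[224 203]
 [194 213]
 [284 172]] [46, 0, 0]
42.6 [0.48339526 0.07670032 0.28968394] [-0.58145382 -0.72901315  0.12141507]
the job is handed in; nothing more can be done
None
```

The broad card is in the rack with both ejector levers swung in to their stops, and I handed the job in at 42.6 s. No verdict was reported.

**What I did:** I took the card from the near slot of the stand and slid it down the guides onto the connector with no side force. The upward force on contact was 3–6 N. I then swung the left and right levers in with the closed fingers.

**Last checks:**
- **Levers:** each met a hard stop (24–33 N) where the shut position was predicted. I pressed the left one a second time and it was already at its stop. In the scene picture the right tip matched the shut position exactly, and the left was about 1 px off.
- **Card:** it stands in the guides, and nothing changed in the rack area between my last two pictures. I did not measure how far down it sits, so fully home is inferred from the lever stops.
- **Narrow card and jar:** no pixel change against the first picture.
- **Cup:** its patch differed by 46 pixels. I put this down to the shut left lever now being in front of it, since the arm never came near it, but I did not check further.

**What went wrong on the way:** before insertion the card turned about 0.1 rad in the grip. I never found the cause; a fast test move and a touch on the right lever's nose were my two guesses, and neither held up. I levelled it by lowering it lightly onto the rack's base before inserting it. The camera fits of the rack also disagreed by 1–4 mm along its length, but it went in without trouble.

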